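# Load the block case with the push stick and lock its hasp

### The arm

A 6-joint arm with a two-finger parallel gripper is mounted at the origin on a cart in front of the work surface, level with it; the furniture and walls round the work are solid. World frame = base frame: x ahead of the robot, y to its left, z up, the work surface at z = 0. Lengths are in m, angles in rad, forces in N, time in s.
With the tool pointing down it reaches from about 0.3 to 0.875 m from the base axis. Payload 4.2 kg.
Tool frame: the origin (TCP) lies on the centre line of the jaws, within the pads' length; the fingertips stand 11 mm ahead of it and the grasp point (between the pads) lies 8 mm behind it (ctrl.tips_ahead is the distance from the TCP to the fingertips, in m); z points along the fingers, y is the line along which they close (so a half turn about z gives the same grasp; the last joint's range is limited). The gripper opens to 85 mm and grips with 20 to 120 N. Pads are 22 mm wide; open, the fingers measure 114 mm over their backs; the gripper's body (76 mm by 85 mm) begins 54 mm behind the grasp point. The pads swing forward as they close: fully open they stand 13 mm farther back than shut.
Start: joints at [1.169, 0.32, 1.565, -0, 1.257, -0.02], TCP at [0.214, 0.534, 0.242] pointing down, gripper open.
Joint ranges: [-3.11, 3.11], [-0.84, 2.01], [0.21, 2.61], [-1.34, 4.49], [0.05, 2.63], [-2.56, 2.56]. Speed limits (rad/s): [2.57, 2.57, 3.14, 3.14, 3.14, 3.14].

### API

Orientations are given as a unit quaternion [w, x, y, z].
In Python, from cell import ctrl, vision gives the robot as it stands. The module is installed in compiled form; this text tells all that it offers.
- The arm moves only by the tool drive_tool, never from a script. Its argument "series" is a list that holds one entry, the list of rows, each a list of 7 numbers: the shift along the world's x, y, z in m, then the turn, a rotation vector about the world's x, y, z in rad, then the closure in counts, from 0 (fully open) to 255 (shut). In form: [[[dx, dy, dz, wx, wy, wz, fingers], ...]]. A call has 1 to 8 rows; each row is the pose to reach, as a shift and turn from the pose commanded when the call began; what a row does not reach only later rows make up. A row lasts 1/8 s, in which the tool goes at most 62.5 mm and 10.7 degrees, less where a joint would pass 70% of its speed; a pose out of reach is approached as far as the arm can. A call with a gripper value outside its range is refused whole. The fingers move at their own pace and stop on an object; "grip_force" is the grip in N (left out, the last holds). Time passes only in rows, so rows that repeat a pose let the fingers close. It gives the time, the measured TCP pose, the force, the opening and the grip force at its end, in the units of the state.
- ctrl.observe(): the state, without advancing time (a new reading comes with each control period).
- vision.snapshot(name): name is "side" or "top" or "wrist"; returns (picture, depth): 480x640x3 uint8, blue, green, red; 480x640 float32, m along the optical axis (not along the pixel's ray), 0 where there is no reading.
- vision.calibration(name): a dict with "camera_matrix" (3x3 intrinsics, pixels), "extrinsics" (4x4, takes a point from camera to world coordinates). Camera axes: x right, y down, z forward; pixel columns grow to the right and rows downward; lengths in m; the calibration is good to about 2 mm. A picture is of the moment at which its call begins: read the wrist's pose just before it. calibration takes no time and is no camera call; for the wrist camera it gives the pose at the moment of the call.
- ctrl.job_done(): hands the job in; it is judged then, once.
The state is a dict: "time": time; "joint_positions": joint angles; "joint_vel": joint speeds; "joint_efforts": joint torques, N m; "eef_pos": TCP position; "tool_rot": TCP orientation; "wrist_force": force on the tool from outside, world axes, zero at the start; "ft_torque": the same for the moment, N m; "grip_width": opening from 0.0 (shut) to 1.0 (fully open); "gripper_force": force on a finger pad.
Only numpy, scipy, OpenCV 4.12 (cv2) and the standard library are available. Lean on these libraries where they do the work, as an engineer would, in place of code of your own. Each camera call takes 0.05 s, during which the arm holds its last target. There are 200 camera calls.

### The job

Put the ground parallel blocks on the bench away in their storage case: lay each one lengthwise in the open loading trough and feed it with the push stick (not with the fingers) through the guide channel until it is wholly inside the covered part, handling the blocks gently, with a light grip and no ramming. When all the blocks that are there are inside, swing the hasp down flat over its staple and push the locking pin through the staple's loop up to its grip, and leave the push stick lying on its black mat. Leave the other things on the bench where they are.

Things in the scene. Friction and masses are not known exactly. Their poses are not given: they have to be found in the camera images.
- block_case: fixed storage case; place and yaw vary. Origin on the bench under the mouth of the covered channel; +y the feed direction (into the case), +x across it (away from the robot at yaw 0), z up. Channel floor 12 mm above the bench. Open trough y = -172 to -60 mm, funnel to y = 0, covered channel to the end stop at y = 240 mm. Staple and pin rest on the +x side, hasp hinge on the -x side
- tray (a point): middle of the loading place on the trough's floor (case x = 0, y = -115 mm, 12 mm up; axes as block_case); a block lies with its 75 mm along y. The trough is open on top and at its rear, 62 mm wide between wooden walls only 10 mm high (tops 22 mm above the bench); the funnel's walls are as low and narrow to 54 mm
- mouth (a point): middle of the channel floor at the mouth of the covered part (case x = 0, y = 0; axes as block_case). Inside it is 54 mm wide, 31 mm high, 240 mm deep: room for three blocks end to end, later ones pushing earlier ones on. The clear cover's top is 48 mm above the bench, 70 mm wide. A block is wholly inside when its centre is at least 37.5 mm past this point along +y
- staple (a point): centre of the loop's opening above the shut hasp (case x = 55, y = -30, z = 57.5 mm; axes as block_case). Loop in the y-z plane, 5 mm bar, opening 15 mm wide and 15 mm high, bar top at z = 70.5 mm. The pin goes in along -x from the +x side, where the rest for its grip stands: case x = 80 to 116 mm, 12 mm wide in y about y = -30 mm, top z = 46.5 mm
- hasp_hinge (a point): the hasp's hinge axis, along case y (case x = -52, y = -30, z = 47.5 mm; axes as block_case). The open hasp stands beside the channel, up to 180 mm above the bench, over y = -52 to -8 mm. Under the strap a red tongue bars the channel at y = -9 to -3 mm when shut, so no block may stick out there
- hasp (a joint): hasp angle, rad: 0 shut, level across the channel with its slot over the staple; 1.57 upright; starts near upright, at 1.35 to 1.65. The hinge is stiff (0.11 N m): it stays where it is left. Steel strap 5 mm thick, 24 mm wide, 128 mm long from the hinge, 44 mm wide at its slotted end (slot 94 to 121 mm from the hinge)
- hasp_pad (a point): point on the strap's upper (when shut) face, 75 mm from the hinge, where it may be pushed
- stick_mat: flat black rubber mat, 110 (its x) x 220 (its y) x 3 mm, fixed; origin at the centre of its underside; place and yaw vary
- push_stick: wooden push stick, 0.09 kg: bar 160 x 36 x 18 mm along its x from x = -35 mm to the red-banded tip at x = 125 mm; raised handle on the bar at x = -30 to 30 mm, 20 mm wide (its y), top 52 mm above the underside. Origin on the underside below the handle's middle. Starts on the mat
- stick_mid (a point): middle of the stick's bar, 45 mm from the handle's middle towards the tip, 9 mm above the underside
- stick_tip (a point): middle of the stick's tip face, 125 mm from the handle's middle, 9 mm above the underside
- lock_pin: locking pin, 0.06 kg: orange grip 36 (its x) x 22 x 22 mm, steel shaft 8 mm thick and 45 mm long out of its +x end at mid height, tip tapered. Origin at the centre of the grip's underside, shaft axis 11 mm above it. Starts lying on the clear cover. Pushed home, its grip lies on the pin rest, its front against the hasp's end (case x = 76 mm)
- pin_tip (a point): end of the pin's shaft, 63 mm from the origin along the pin's x, 11 mm above the underside
- block_a: ground light-alloy parallel block, 50 (its x) x 75 (its y) x 25 mm high, 0.26 kg; lies flat; origin at the centre of its underside; the blocks are alike; one may be absent (None from the start). Its lapped faces are marked if the fingers or the stick press on it with more than 120 N in all (both fingers together); 20 to 30 N per finger is ample
- block_b: ground light-alloy parallel block, 50 (its x) x 75 (its y) x 25 mm high, 0.26 kg; lies flat; origin at the centre of its underside; the blocks are alike; one may be absent (None from the start). Its lapped faces are marked if the fingers or the stick press on it with more than 120 N in all (both fingers together); 20 to 30 N per finger is ample
- block_c: ground light-alloy parallel block, 50 (its x) x 75 (its y) x 25 mm high, 0.26 kg; lies flat; origin at the centre of its underside; the blocks are alike; one may be absent (None from the start). Its lapped faces are marked if the fingers or the stick press on it with more than 120 N in all (both fingers together); 20 to 30 N per finger is ample
- paste_tin: red round tin, 54 mm wide, 31 mm high; bystander
- enamel_mug: enamel mug, 77 x 101 x 73 mm; bystander
- v_block: steel vee block, 50 x 48 x 40 mm; bystander
- flux_tin: round yellow tin with a grey lid, 66 mm wide, 47 mm high; bystander
- caliper: steel caliper, 68 x 200 x 7 mm, lying; bystander
- soapstone: grey marking stick, 12 x 75 x 8 mm; bystander
Things that resemble listed ones, but are neither listed nor needed, are in the scene too. Leave any pink look-alike of the block_c alone.

How it is judged:
By the outcome, as a careful person would: the job done as asked, in the order asked, and still so for the second after the job is handed in, with the robot touching nothing.
Of block_a, block_b, block_c only 2 to 3 are there at a start; the rules pass over those that are not, and their reading is None.
At some moment in a run one of push_stick, block_a, block_b, block_c may be knocked a few centimetres aside while the robot is not near it.
Once in a run the grip may slacken for a moment while it holds something.
It also fails if it takes over 210 s, if anything falls off the work surface, if the arm or the gripper's body presses on something with over 40 N, if the wrist force passes 120 N, or if a joint passes its speed limit or range.

## Working session

There is one attempt and no reset: what is moved stays moved. The work goes in short steps, Python scripts to look and compute and a tool call to move; the robot and the scene stay as the last step left them, time stands still between calls to the robot, and variables do not carry over. Pictures are saved under pics/ and viewed, at most 14 in all, crops included, and the job is handed in when it is done.

Besides the shell and the picture viewer there is one more tool, called after "Call:" by a JSON object that holds its "name" and its "arguments". drive_tool: Moves the arm, as the interface text tells. Its arguments: {"type":"object","properties":{"series":{"type":"array"},"grip_force":{"type":"number"}},"required":["series"]}

```bash
mkdir -p pics; cat > h.py <<'E'
import numpy as np, cv2
from cell import ctrl, vision
def snap(n,f=None):
    c=vision.calibration(n); im,d=vision.snapshot(n)
    if f: cv2.imwrite('pics/'+f,im)
    return im,d,np.array(c['camera_matrix']),np.array(c['extrinsics'])
def ray(K,T,u,v,z):
    r=T[:3,:3]@np.linalg.inv(K)@np.array([u,v,1.]); o=T[:3,3]
    return o+r*(z-o[2])/r[2]
def cloud(d,K,T):
    v,u=np.mgrid[:480,:640]
    p=np.stack([(u-K[0,2])/K[0,0]*d,(v-K[1,2])/K[1,1]*d,d],-1)
    w=p@T[:3,:3].T+T[:3,3]; w[d<=0]=np.nan
    return w
E
python3 - <<'E'
from h import *
print(ctrl.observe())
for n in('top','side'):
    im,d,K,T=snap(n,n+'1.png'); np.savez(n+'1.npz',im=im,d=d,K=K,T=T); print(n,K.round(1).tolist(),T.round(3).tolist())
E
```

```text
{'time': 0.0, 'joint_positions': array([ 1.16899297e+00,  3.20243793e-01,  1.56569305e+00,  2.66419525e-05,
        1.25741848e+00, -1.99913534e-02]), 'joint_vel': array([-4.24467949e-04, -7.73981478e-05,  7.29103308e-04,  1.56337625e-03,
       -1.69417631e-04, -3.63691619e-04]), 'joint_efforts': array([-5.33343773e-04, -4.15514696e+01, -2.34165108e+01,  3.49973618e-05,
        7.87510973e-03, -2.63960880e-07]), 'eef_pos': array([0.21404784, 0.53316189, 0.24150444]), 'tool_rot': array([-1.96885147e-04,  1.89752485e-01,  9.81831563e-01, -8.59159489e-04]), 'wrist_force': array([ 0.52329091,  0.31101983, -0.006318  ]), 'ft_torque': array([0.00978953, 0.04757513, 0.00656769]), 'gripper_force': 0.0, 'grip_width': 1.000426872153998}
top [[546.2, 0.0, 320.5], [0.0, 546.2, 241.1], [0.0, 0.0, 1.0]] [[0.027, -0.996, 0.083, 0.43], [-1.0, -0.026, 0.015, 0.024], [-0.013, -0.083, -0.996, 1.521], [0.0, 0.0, 0.0, 1.0]]
side [[525.1, 0.0, 319.7], [0.0, 525.1, 237.8], [0.0, 0.0, 1.0]] [[-0.958, -0.18, 0.224, 0.239], [-0.288, 0.574, -0.767, 1.125], [0.01, -0.799, -0.601, 0.939], [0.0, 0.0, 0.0, 1.0]]
```

View pics/top1.png

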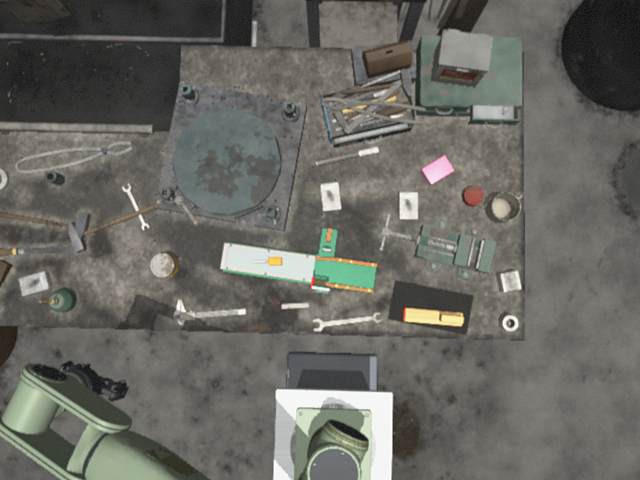

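View pics/side1.png

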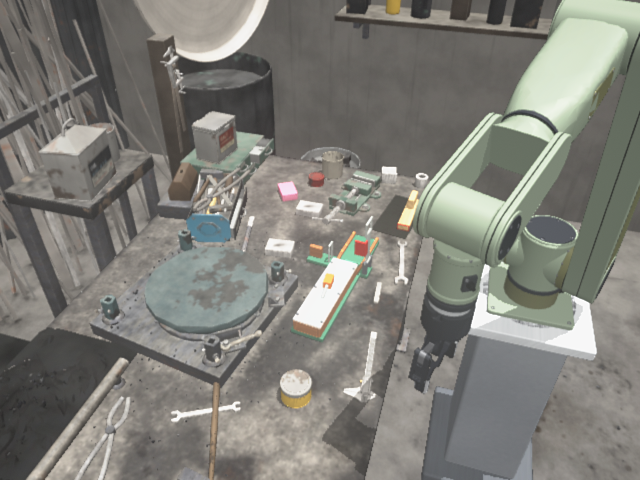

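The top view shows the case at (300,267), mouth end near (315,268), with the trough to the right (robot −y). The stick is on its mat at (432,312), pin at (273,261), and block-like things at (330,196), (408,206), (33,283) and (511,281). The pink look-alike is at (437,169). I'll measure those more closely.

```bash
python3 - <<'E'
from h import *
z=np.load('top1.npz');im,d,K,T=[z[k] for k in('im','d','K','T')]
w=cloud(d,K,T)
def crop(u0,v0,u1,v1,s): return cv2.resize(im[v0:v1,u0:u1],None,fx=s,fy=s,interpolation=cv2.INTER_CUBIC)
a=crop(210,175,410,300,4); b=crop(380,270,530,340,2.666)
c=crop(10,260,80,320,3); 
o=np.zeros((600,800,3),np.uint8); o[:500,:800]=a; cv2.imwrite('pics/c1.png',o[:500])
o[:]=0; o[:b.shape[0],:b.shape[1]]=b; o[200:200+c.shape[0],:c.shape[1]]=c; s=z=np.load('side1.npz')['im']; cc=cv2.resize(s[190:340,240:440],None,fx=2.6,fy=2.6,interpolation=cv2.INTER_CUBIC); o[200:200+cc.shape[0],230:230+cc.shape[1]]=cc; cv2.imwrite('pics/c2.png',o)
for n,(u,v) in dict(b1=(325,190),b2=(403,200),b3=(30,278),b4=(511,283),pink=(437,169),stick=(415,316),stickh=(450,315),mat=(430,295),cover=(240,257),trough=(350,270),pin=(275,261),bench=(360,220)).items():
    print(n,w[v-1:v+2,u-1:u+2].reshape(-1,3).mean(0).round(3), ray(K,T,u,v,.025).round(3))
E
```

```text
b1 [0.698 0.038 0.022] [0.697 0.038 0.025]
b2 [ 0.675 -0.178  0.026] [ 0.675 -0.178  0.025]
b3 [0.432 0.842 0.027] [0.432 0.843 0.025]
b4 [ 0.454 -0.475  0.025] [ 0.454 -0.475  0.025]
pink [ 0.764 -0.271  0.024] [ 0.764 -0.271  0.025]
stick [ 0.358 -0.216  0.021] [ 0.358 -0.215  0.025]
stickh [ 0.364 -0.307  0.037] [ 0.363 -0.31   0.025]
mat [ 0.415 -0.259  0.004] [ 0.416 -0.255  0.025]
cover [nan nan nan] [0.505 0.266 0.025]
trough [ 0.478 -0.037  0.009] [ 0.478 -0.036  0.025]
pin [0.495 0.165 0.069] [0.497 0.17  0.025]
bench [ 0.619 -0.062 -0.   ] [ 0.616 -0.061  0.025]
```

View pics/c1.png

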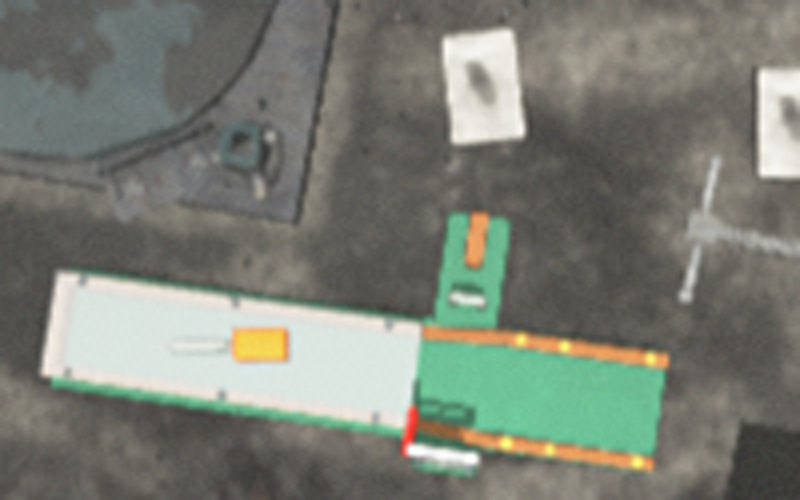

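View pics/c2.png

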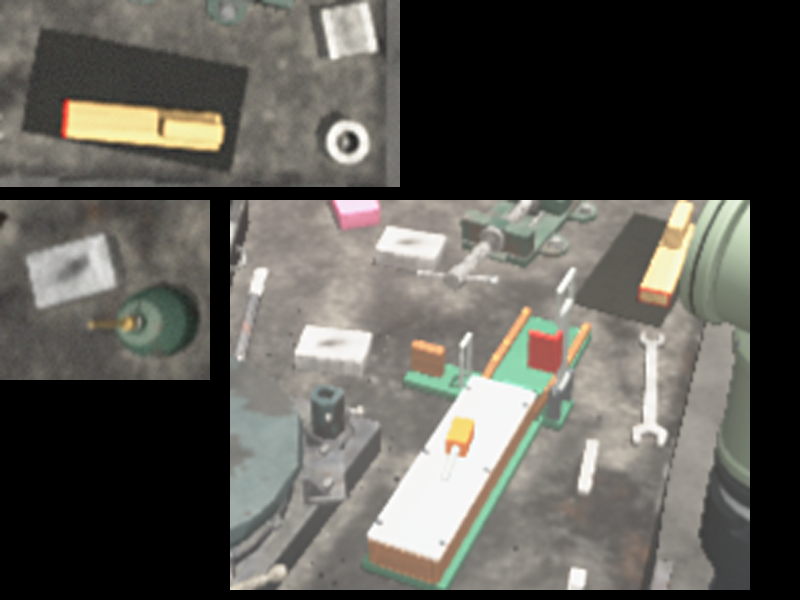

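The crops show the trough clear, the hasp upright, and the pin on the cover with its shaft toward case +y. Next I'll fit rectangles to the blocks, stick, mat and case.

```bash
cat > m.py <<'E'
from h import *
def rect(mask,K,T,z,mina=60):
    """largest contours -> rotated rect in world plane z"""
    out=[]
    cs,_=cv2.findContours(mask.astype(np.uint8),cv2.RETR_EXTERNAL,cv2.CHAIN_APPROX_NONE)
    for c in cs:
        if cv2.contourArea(c)<mina: continue
        w=np.array([ray(K,T,u,v,z)[:2] for u,v in c[:,0]],np.float32)
        (cx,cy),(a,b),_=cv2.minAreaRect(w); bx=cv2.boxPoints(cv2.minAreaRect(w))
        e=[bx[1]-bx[0],bx[2]-bx[1]]; l=max(e,key=np.linalg.norm)
        out.append((c[:,0].mean(0).round().tolist(),round(float(cx),4),round(float(cy),4),round(max(a,b),4),round(min(a,b),4),round(float(np.degrees(np.arctan2(l[1],l[0])))%180,1)))
    return out
E
python3 - <<'E'
from m import *
z=np.load('top1.npz');im,d,K,T=[z[k] for k in('im','d','K','T')]
hsv=cv2.cvtColor(im,cv2.COLOR_BGR2HSV);H,S,V=cv2.split(hsv)
for u,v in((325,190),(403,200),(30,278),(22,280),(511,283)): print(im[v,u])
m=((S<40)&(V>140)).astype(np.uint8); m=cv2.morphologyEx(m,cv2.MORPH_CLOSE,np.ones((5,5)))
print('white');[print(r) for r in rect(m,K,T,.025,200)]
print('pink');[print(r) for r in rect((H>150)&(H<175)&(S>80),K,T,.025,100)]
print('green');[print(r) for r in rect((H>65)&(H<85)&(S>90),K,T,.012,150)]
print('orange');[print(r) for r in rect((H>5)&(H<30)&(S>120)&(V>120),K,T,.022,20)]
print('yel');[print(r) for r in rect((H>10)&(H<30)&(S>80)&(V>120),K,T,.018,200)]
print('red');[print(r) for r in rect(((H<5)|(H>175))&(S>150)&(V>120),K,T,.018,8)]
mk=(V<55)&(S<80); mk[:280]=0; mk[:,:385]=0;mk[335:]=0;mk[:,480:]=0
mk=mk|(((H>10)&(H<30)&(S>80)&(V>120))&(np.arange(480)[:,None]>280)&(np.arange(640)>385)); 
print('mat');[print(r) for r in rect(cv2.morphologyEx(mk.astype(np.uint8),cv2.MORPH_OPEN,np.ones((3,3))),K,T,.003,300)]
E
```

```text
[218 224 228]
[221 227 230]
[177 179 179]
[183 187 187]
[177 185 189]
white
([79.0, 441.0], -0.0181, 0.6694, 0.491, 0.2015, 61.5)
([335.0, 430.0], 0.0823, 0.0009, 0.3191, 0.3187, 91.8)
([510.0, 322.0], 0.3472, -0.4721, 0.0466, 0.0453, 30.1)
([205.0, 313.0], 0.3431, 0.344, 0.1922, 0.0673, 83.7)
([331.0, 315.0], 0.3606, 0.0086, 0.2738, 0.0891, 99.0)
([33.0, 283.0], 0.4181, 0.8329, 0.0749, 0.0519, 107.5)
([507.0, 283.0], 0.4544, -0.4618, 0.0764, 0.0623, 99.3)
([120.0, 286.0], 0.4233, 0.5978, 0.0964, 0.0621, 41.1)
([158.0, 267.0], 0.4692, 0.489, 0.0874, 0.065, 142.5)
([268.0, 262.0], 0.4955, 0.1909, 0.2559, 0.0933, 79.5)
([131.0, 239.0], 0.5454, 0.5673, 0.0686, 0.05, 23.1)
([466.0, 248.0], 0.5536, -0.3518, 0.1858, 0.1244, 58.2)
([500.0, 208.0], 0.6605, -0.4463, 0.0528, 0.0466, 0.1)
([351.0, 191.0], 0.6871, -0.0364, 0.1739, 0.0783, 96.2)
([408.0, 196.0], 0.688, -0.1908, 0.1345, 0.0577, 5.4)
([68.0, 149.0], 0.7961, 0.7466, 0.325, 0.1429, 91.3)
([493.0, 112.0], 0.9307, -0.4241, 0.1091, 0.0372, 91.3)
([381.0, 123.0], 0.9063, -0.1191, 0.287, 0.0969, 100.3)
([466.0, 51.0], 1.1039, -0.3493, 0.143, 0.113, 82.4)
pink
green
([345.0, 273.0], 0.4683, -0.0207, 0.1681, 0.0569, 83.4)
([327.0, 242.0], 0.5525, 0.03, 0.0767, 0.0481, 173.3)
orange
([343.0, 286.0], 0.4335, -0.0178, 0.1617, 0.0108, 81.6)
([346.0, 261.0], 0.5034, -0.0252, 0.1663, 0.0108, 84.5)
([275.0, 261.0], 0.4984, 0.1714, 0.0359, 0.0193, 91.5)
([329.0, 234.0], 0.5743, 0.0245, 0.0368, 0.0099, 174.4)
yel
([433.0, 317.0], 0.3564, -0.2684, 0.1586, 0.04, 86.4)
red
([312.0, 281.0], 0.445, 0.0668, 0.0219, 0.0055, 1.6)
mat
([438.0, 317.0], 0.3547, -0.2701, 0.1579, 0.0425, 86.4)
```

The two nearer blocks fit 75×50. The third, grey one at (33,283) is 0.93 m out, past the 0.875 m reach. I'll look at it with the wrist camera.

```bash
python3 - <<'E'
from h import *
print(ctrl.tips_ahead)
im,d,K,T=snap('wrist','w1.png');print(K.round(0).tolist(),T.round(3).tolist())
for p in [(.418,.833,.025),(.697,.038,.025)]:
    c=np.linalg.inv(T)@np.r_[p,1]; print((K@c[:3])/c[2],c[2])
z=np.load('top1.npz')['im']
# local bench vs block brightness
for n,(u,v) in dict(b1=(330,196),b2=(408,206),b3=(33,283),v=(511,281)).items():
    r=z[v-28:v+29,max(0,u-28):u+29].reshape(-1,3).mean(1); print(n,np.percentile(r,[10,30,50,97]))
E
```

```text
0.011
[[376.0, 0.0, 316.0], [0.0, 376.0, 240.0], [0.0, 0.0, 1.0]] [[0.373, 0.88, 0.294, 0.138], [0.928, -0.353, -0.121, 0.563], [-0.003, 0.318, -0.948, 0.373], [0.0, 0.0, 0.0, 1.0]]
[669.45317021 279.50460023   1.        ] 0.37935693532195025
[128.85574317 622.05004244   1.        ] 0.557293982702069
b1 [ 84.26666667  93.66666667 102.33333333 232.66666667]
b2 [102.33333333 113.         120.66666667 236.33333333]
b3 [ 75.33333333  84.33333333  94.         198.        ]
v [ 96.33333333 109.33333333 114.33333333 216.52      ]
```

View pics/w1.png

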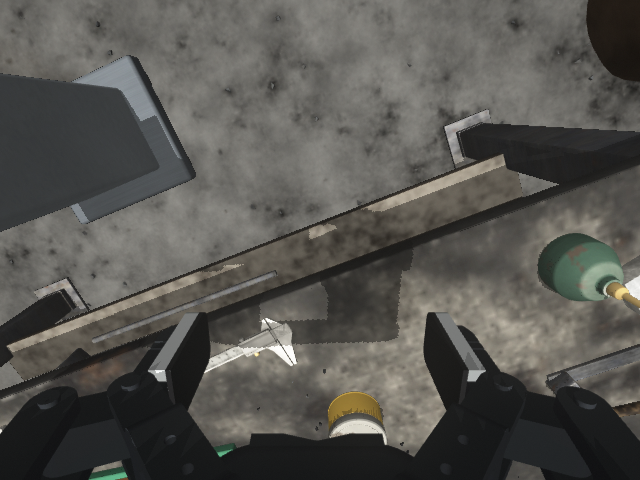

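The wrist view shows the caliper at (275,345), the flux tin at (355,420) and a green bottle at (580,270). The grey block is just off the right edge, so I'll shift to see it.

Call:
{"name": "drive_tool", "arguments": {"series": [[[0.03,0.04,0.01,0,0,0,0],[0.06,0.08,0.02,0,0,0,0],[0.09,0.12,0.03,0,0,0,0],[0.12,0.15,0.04,0,0,0,0],[0.12,0.15,0.04,0,0,0,0]]]}}

```text
time: 0.78
eef_pos: [0.3362, 0.685, 0.2804]
tool_rot: [0.0, 0.19, 0.982, -0.0]
wrist_force: [-0.5, 0.1, -0.1]
grip_width: 1.001
gripper_force: 0.0
```

```bash
python3 - <<'E'
from h import *
im,d,K,T=snap('wrist','w2.png')
w=cloud(d,K,T)
c=np.linalg.inv(T)@np.r_[.418,.833,.025,1]; q=(K@c[:3])/c[2]; print(q); u,v=q[:2].astype(int)
print(w[v-4:v+5,u-4:u+5].reshape(-1,3).mean(0), im[v-20:v+20:10,u-30:u+30:12].tolist(), ctrl.observe()['eef_pos'])
E
```

```text
[476.27273138 214.70203214   1.        ]
[nan nan nan] [[[90, 99, 103], [82, 86, 88], [191, 197, 199], [209, 213, 213], [199, 203, 202]], [[94, 99, 101], [225, 228, 228], [204, 207, 208], [164, 168, 169], [189, 193, 192]], [[223, 226, 226], [227, 229, 229], [174, 178, 178], [139, 144, 145], [200, 203, 203]], [[232, 235, 234], [220, 223, 224], [110, 113, 113], [177, 181, 181], [207, 210, 210]]] [0.33481821 0.68382711 0.28055444]
```

View pics/w2.png

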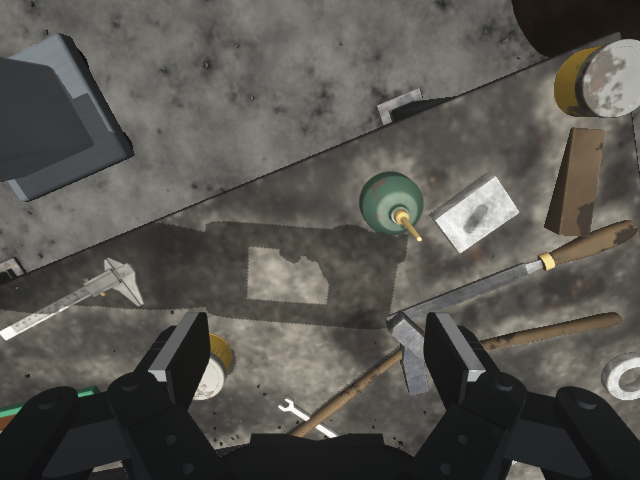

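The grey block sits among the out-of-reach clutter, beside a second yellow tin. Its tint is neutral where the two near blocks are warm, so I take it as a look-alike and the job as two blocks. Now I'll go above the case to measure.

Call:
{"name": "drive_tool", "arguments": {"series": [[[0.02,-0.05,0.01,0,0,0.06,0],[0.04,-0.11,0.02,0,0,0.12,0],[0.06,-0.17,0.03,0,0,0.18,0],[0.08,-0.23,0.04,0,0,0.24,0],[0.1,-0.29,0.05,0,0,0.3,0],[0.11,-0.35,0.05,0,0,0.36,0]]]}}

```text
time: 1.58
eef_pos: [0.4425, 0.3354, 0.3329]
tool_rot: [0.0, 0.01, 1.0, 0.0]
wrist_force: [0.4, -0.3, 1.0]
grip_width: 0.999
gripper_force: 0.0
```

Call:
{"name": "drive_tool", "arguments": {"series": [[[0.01,-0.06,0.01,0,0,0.05,0],[0.02,-0.12,0.02,0,0,0.1,0],[0.03,-0.18,0.02,0,0,0.1,0],[0.04,-0.24,0.02,0,0,0.1,0],[0.04,-0.28,0.02,0,0,0.1,0],[0.04,-0.28,0.02,0,0,0.1,0]]]}}

```text
time: 2.33
eef_pos: [0.4815, 0.0559, 0.3522]
tool_rot: [-0.0, -0.037, 0.999, -0.0]
wrist_force: [0.9, -0.1, 0.2]
grip_width: 0.997
gripper_force: 0.0
```

```bash
python3 - <<'E'
from h import *
print(ctrl.observe()['eef_pos'],ctrl.observe()['tool_rot'])
im,d,K,T=snap('wrist','w3.png'); np.savez('w3.npz',im=im,d=d,K=K,T=T)
im,d,K,T=snap('top'); np.savez('top2.npz',im=im,d=d,K=K,T=T)
E
```

```text
[0.48154999 0.0558955  0.35222231] [-3.77946583e-04 -3.72268187e-02  9.99306769e-01 -4.27533098e-05]
```

View pics/w3.png

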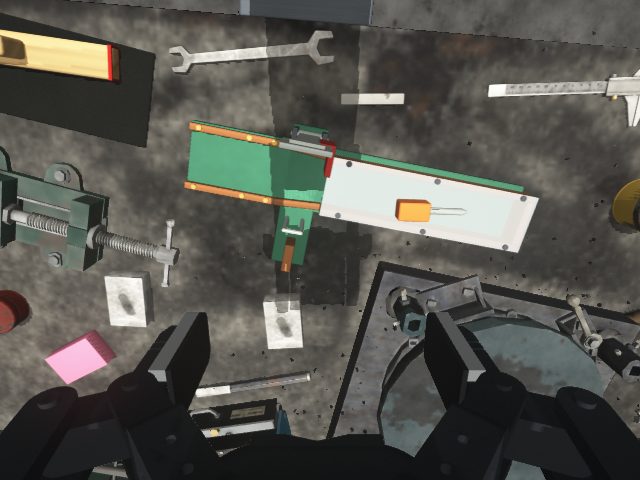

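The wrist view shows blocks at (283,320) and (127,300), the pin at (415,211), the cover corners about (335,155) to (520,250), the trough walls at (235,133) and (250,198), and the stick tip at (112,62). Measuring from this view and the top view.

```bash
cat > ms.py <<'E'
from m import *
def run(f):
    z=np.load(f);im,d,K,T=[z[k] for k in('im','d','K','T')]
    H,S,V=cv2.split(cv2.cvtColor(im,cv2.COLOR_BGR2HSV))
    def cl(m,k=5): return cv2.morphologyEx(m.astype(np.uint8),cv2.MORPH_CLOSE,np.ones((k,k)))
    print(f)
    for nm,m,zz,a,L in [('white',cl(cv2.morphologyEx(((S<35)&(V>170)).astype(np.uint8),cv2.MORPH_OPEN,np.ones((3,3)))),.025,200,(.06,.09)),
      ('cover',cl((S<35)&(V>165),9),.048,1500,(.2,.28)),
      ('orange',(H>5)&(H<30)&(S>110)&(V>100),.022,40,(.1,.2)),
      ('pingrip',(H>5)&(H<30)&(S>140)&(V>120),.070,40,(.02,.05)),
      ('stick',(H>10)&(H<30)&(S>60)&(V>120),.018,400,(.1,.2)),
      ('redtip',((H<6)|(H>174))&(S>150)&(V>100),.018,8,(0,.05)),
      ('trough',(H>65)&(H<90)&(S>90),.012,150,(.1,.2))]:
        for r in rect(m,K,T,zz,a):
            if L[0]<r[3]<L[1]: print(nm,r)
    return im,d,K,T
E
python3 - <<'E'
from ms import *
for f in('top2.npz','w3.npz'):
    im,d,K,T=run(f); w=cloud(d,K,T)
    if f[0]=='w':
        for n,(u,v) in dict(b1=(275,310),b2=(140,310),trough=(220,165),pin=(407,207),wall=(210,190),cov=(450,230),bench=(240,330),st=(80,60)).items(): print(n,w[v-2:v+3,u-2:u+3].reshape(-1,3).mean(0).round(4))
E
```

```text
top2.npz
white ([33.0, 283.0], 0.4183, 0.8328, 0.0733, 0.0484, 106.7)
white ([160.0, 265.0], 0.4774, 0.4888, 0.0605, 0.0443, 1.6)
white ([408.0, 205.0], 0.6613, -0.1937, 0.0728, 0.0469, 0.9)
white ([331.0, 196.0], 0.6808, 0.0226, 0.0764, 0.0504, 6.5)
white ([488.0, 112.0], 0.9305, -0.4113, 0.0778, 0.0315, 91.3)
cover ([319.0, 443.0], 0.0306, 0.0359, 0.2021, 0.1416, 1.8)
cover ([376.0, 433.0], 0.0464, -0.1001, 0.225, 0.1109, 0.9)
orange ([430.0, 312.0], 0.3578, -0.2646, 0.1557, 0.0379, 86.4)
stick ([433.0, 317.0], 0.3564, -0.2684, 0.1586, 0.04, 86.4)
redtip ([404.0, 314.0], 0.3623, -0.1855, 0.038, 0.0048, 176.7)
w3.npz
white ([246.0, 428.0], 0.8668, -0.0267, 0.0832, 0.013, 103.8)
white ([282.0, 326.0], 0.6812, 0.0226, 0.074, 0.0498, 7.1)
white ([125.0, 301.0], 0.6611, -0.1927, 0.0749, 0.0497, 0.6)
white ([525.0, 89.0], 0.3564, 0.282, 0.0828, 0.0127, 95.4)
white ([614.0, 92.0], 0.3648, 0.3763, 0.083, 0.06, 103.8)
cover ([426.0, 205.0], 0.4942, 0.1877, 0.25, 0.0704, 83.3)
orange ([252.0, 196.0], 0.5032, -0.0241, 0.1697, 0.0111, 84.6)
orange ([234.0, 134.0], 0.4302, -0.0465, 0.1078, 0.0087, 83.2)
orange ([49.0, 65.0], 0.3674, -0.2477, 0.1185, 0.0294, 80.9)
pingrip ([287.0, 258.0], 0.5637, 0.0256, 0.0328, 0.0096, 172.5)
pingrip ([413.0, 210.0], 0.495, 0.1645, 0.038, 0.0245, 91.9)
stick ([252.0, 196.0], 0.5042, -0.0245, 0.1716, 0.011, 84.6)
stick ([234.0, 134.0], 0.4303, -0.0479, 0.1078, 0.0085, 83.2)
stick ([44.0, 53.0], 0.3587, -0.2505, 0.1201, 0.0355, 86.5)
redtip ([329.0, 157.0], 0.4512, 0.0679, 0.0403, 0.0165, 10.1)
redtip ([110.0, 62.0], 0.3624, -0.1882, 0.0372, 0.0047, 176.1)
trough ([255.0, 168.0], 0.4702, -0.0198, 0.1699, 0.061, 83.1)
b1 [0.6587 0.0106 0.0248]
b2 [ 0.6727 -0.1742  0.0243]
trough [nan nan nan]
pin [nan nan nan]
wall [ 0.4992 -0.0766  0.0214]
cov [0.5212 0.2196 0.0476]
bench [nan nan nan]
st [ 0.3627 -0.2195  0.0209]
```

Both views agree:

| Item | x, y (m) | Angle |
|---|---|---|
| Block 1 | (0.681, 0.0226) | long axis 7° |
| Block 2 | (0.661, −0.193) | long axis 0.7° |
| Case mouth | (0.4795, 0.065) | yaw −6.7° |

Heights come out at 25, 22 and 48 mm, as they should. Grasping block 1.

Call:
{"name": "drive_tool", "arguments": {"series": [[[0.05,-0.01,-0.04,0,0,0.02,0],[0.1,-0.02,-0.08,0,0,0.048,0],[0.15,-0.03,-0.13,0,0,0.048,0],[0.1995,-0.033,-0.18,0,0,0.048,0],[0.1995,-0.033,-0.23,0,0,0.048,0],[0.1995,-0.033,-0.27,0,0,0.048,0],[0.1995,-0.033,-0.29,0,0,0.048,0],[0.1995,-0.033,-0.29,0,0,0.048,0]]], "grip_force": 25}}

```text
time: 3.42
eef_pos: [0.6813, 0.0269, 0.06]
tool_rot: [-0.002, -0.064, 0.998, 0.0]
wrist_force: [0.4, 0.6, 0.4]
grip_width: 1.002
gripper_force: 0.0
```

```bash
python3 - <<'E'
from h import *
o=ctrl.observe();print(o['eef_pos'],o['wrist_force'])
im,d,K,T=snap('wrist','w4.png')
im,d,K,T=snap('top'); np.savez('top3.npz',im=im,d=d,K=K,T=T)
from ms import run
run('top3.npz')
E
```

```text
[0.68125868 0.02687305 0.06001989] [0.41547754 0.55778572 0.4010937 ]
top3.npz
white ([33.0, 283.0], 0.4179, 0.8328, 0.0734, 0.0466, 107.1)
white ([159.0, 265.0], 0.4774, 0.4888, 0.0605, 0.0443, 1.6)
white ([408.0, 205.0], 0.6613, -0.1937, 0.0728, 0.0469, 0.9)
white ([489.0, 111.0], 0.9305, -0.4114, 0.0722, 0.0315, 91.3)
cover ([358.0, 429.0], 0.0456, -0.0314, 0.2465, 0.2257, 90.1)
cover ([261.0, 261.0], 0.4949, 0.2047, 0.2158, 0.0714, 83.2)
orange ([430.0, 312.0], 0.3575, -0.2647, 0.156, 0.0379, 86.2)
pingrip ([274.0, 261.0], 0.4948, 0.1666, 0.0294, 0.016, 91.5)
stick ([433.0, 317.0], 0.3565, -0.2685, 0.1584, 0.0397, 86.4)
redtip ([404.0, 314.0], 0.3622, -0.1856, 0.0383, 0.0048, 176.4)
```

View pics/w4.png

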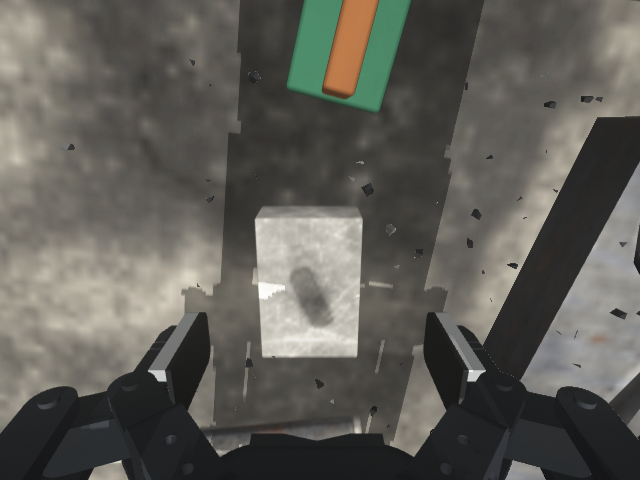

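The block at (309,285) sits between the fingers, slightly left of centre, and the long edges are parallel. Lowering and gripping lightly.

Call:
{"name": "drive_tool", "arguments": {"series": [[[0,0,-0.02,0,0,0,0],[0,0,-0.035,0,0,0,0],[0,0,-0.04,0,0,0,0],[0,0,-0.04,0,0,0,60],[0,0,-0.04,0,0,0,120],[0,0,-0.04,0,0,0,170],[0,0,-0.04,0,0,0,220],[0,0,-0.04,0,0,0,220]]], "grip_force": 25}}

```text
time: 4.53
eef_pos: [0.6836, 0.0248, 0.0232]
tool_rot: [0.001, -0.063, 0.998, -0.0]
wrist_force: [-0.1, -0.4, 4.8]
grip_width: 0.577
gripper_force: 27.9
```

Gripped (opening 49 mm, 28 N). Lifting, turning −103.7° and carrying it to above the trough.

Call:
{"name": "drive_tool", "arguments": {"series": [[[0,0,0.02,0,0,0,220],[0,-0.01,0.06,0,0,-0.18,220],[-0.01,-0.04,0.1,0,0,-0.36,220],[-0.03,-0.075,0.12,0,0,-0.54,220],[-0.07,-0.0765,0.12,0,0,-0.72,220],[-0.11,-0.0765,0.12,0,0,-0.9,220],[-0.15,-0.0765,0.12,0,0,-1.08,220],[-0.18,-0.0765,0.12,0,0,-1.26,220]]]}}

```text
time: 5.52
eef_pos: [0.5003, -0.0515, 0.1414]
tool_rot: [-0.001, 0.54, 0.842, -0.001]
wrist_force: [1.1, -0.1, -1.8]
grip_width: 0.58
gripper_force: 27.1
```

Call:
{"name": "drive_tool", "arguments": {"series": [[[-0.01,0,0,0,0,-0.18,220],[-0.02,0,0,0,0,-0.36,220],[-0.03,0,0,0,0,-0.5,220],[-0.038,0,-0.02,0,0,-0.55,220],[-0.038,0,-0.05,0,0,-0.55,220],[-0.038,0,-0.07,0,0,-0.55,220],[-0.038,0,-0.07,0,0,-0.55,220]]]}}

```text
time: 6.4
eef_pos: [0.4631, -0.0513, 0.0706]
tool_rot: [-0.002, 0.746, 0.666, -0.002]
wrist_force: [0.1, 1.0, -3.5]
grip_width: 0.576
gripper_force: 27.1
```

```bash
python3 - <<'E'
from h import *
o=ctrl.observe();print(o['eef_pos'],o['tool_rot'],o['wrist_force'],o['joint_positions'].round(2),o['grip_width'],o['gripper_force'])
im,d,K,T=snap('wrist','w5.png')
E
```

```text
[ 0.46311902 -0.05132618  0.0705889 ] [-0.00202729  0.74592656  0.66602305 -0.00165772] [ 0.10358892  1.02113637 -3.53855672] [-0.14  0.34  2.04  0.    0.76 -0.02] 0.5758813636417207 27.1352756023407
```

View pics/w5.png

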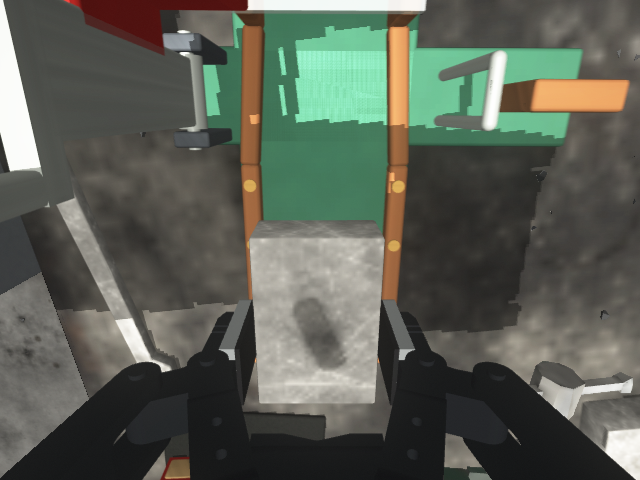

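The block is held parallel to the trough (block centre u≈316, wall mid-line u≈326), so it needs about 4 mm toward +x. The hasp is clear on the left. Lowering and releasing.

Call:
{"name": "drive_tool", "arguments": {"series": [[[0.004,0,-0.01,0,0,0,220],[0.004,0,-0.02,0,0,0,220],[0.004,0,-0.028,0,0,0,220],[0.004,0,-0.032,0,0,0,220],[0.004,0,-0.034,0,0,0,220],[0.004,0,-0.034,0,0,0,220]]]}}

```text
time: 7.2
eef_pos: [0.469, -0.0517, 0.0383]
tool_rot: [0.0, 0.746, 0.666, 0.0]
wrist_force: [-0.4, -0.6, -2.6]
grip_width: 0.578
gripper_force: 27.1
```

```bash
python3 - <<'E'
from h import *
o=ctrl.observe();print(o['eef_pos'],o['wrist_force'],o['grip_width'],o['gripper_force'])
E
```

```text
[ 0.46902395 -0.05165336  0.03828102] [-0.43417046 -0.61762873 -2.56378584] 0.578095890229658 27.126249969005585
```

Call:
{"name": "drive_tool", "arguments": {"series": [[[-0.001,0,-0.002,0,0,0,220],[-0.001,0,-0.003,0,0,0,220],[-0.001,0,-0.003,0,0,0,70],[-0.001,0,-0.003,0,0,0,40],[-0.001,0,0.0,0,0,0,40],[-0.001,0,0.03,0,0,0,20],[-0.001,0,0.08,0,0,0,0],[-0.001,0,0.13,0,0,0,0]]]}}

```text
time: 8.2
eef_pos: [0.4678, -0.0516, 0.1699]
tool_rot: [-0.0, 0.746, 0.666, -0.0]
wrist_force: [0.2, -0.3, -0.2]
grip_width: 1.001
gripper_force: 0.0
```

Call:
{"name": "drive_tool", "arguments": {"series": [[[-0.01,-0.04,0.02,0,0,0,0],[-0.03,-0.09,0.04,0,0,0,0],[-0.06,-0.14,0.05,0,0,0,0],[-0.09,-0.18,0.05,0,0,0,0],[-0.1,-0.2,0.05,0,0,0,0],[-0.1,-0.2,0.05,0,0,0,0]]]}}

```text
time: 8.95
eef_pos: [0.3673, -0.2526, 0.2186]
tool_rot: [0.0, 0.747, 0.665, 0.0]
wrist_force: [0.1, 0.7, -0.9]
grip_width: 1.004
gripper_force: 0.0
```

```bash
python3 - <<'E'
from ms import *
o=ctrl.observe();print(o['eef_pos'],o['tool_rot'],o['joint_positions'].round(2))
for n in('wrist','top'):
    im,d,K,T=snap(n,n+'6.png'); np.savez(n+'6.npz',im=im,d=d,K=K,T=T); run(n+'6.npz')
E
```

```text
[ 0.36729145 -0.25262841  0.21858884] [3.10248435e-04 7.46930806e-01 6.64901695e-01 1.06828322e-04] [-0.63  0.13  1.88  0.    1.13 -0.51]
wrist6.npz
white ([507.0, 331.0], 0.5407, -0.3983, 0.0815, 0.0055, 168.0)
white ([513.0, 308.0], 0.5452, -0.3727, 0.0808, 0.0065, 168.1)
white ([591.0, 48.0], 0.6041, -0.159, 0.0829, 0.0491, 85.6)
stick ([308.0, 221.0], 0.3575, -0.2741, 0.1697, 0.0359, 86.5)
redtip ([302.0, 133.0], 0.363, -0.1871, 0.0368, 0.0041, 177.1)
top6.npz
white ([33.0, 283.0], 0.4183, 0.8328, 0.0733, 0.0484, 106.7)
white ([355.0, 274.0], 0.4672, -0.051, 0.0759, 0.0515, 84.4)
white ([160.0, 265.0], 0.4774, 0.4887, 0.0605, 0.0495, 1.5)
white ([408.0, 205.0], 0.6613, -0.1937, 0.0729, 0.0469, 0.9)
cover ([268.0, 262.0], 0.4932, 0.1878, 0.2501, 0.0724, 83.5)
orange ([343.0, 286.0], 0.4335, -0.0186, 0.1645, 0.0132, 80.7)
orange ([346.0, 261.0], 0.5034, -0.0252, 0.1663, 0.0114, 84.5)
pingrip ([275.0, 261.0], 0.4949, 0.1653, 0.0321, 0.016, 91.5)
redtip ([312.0, 282.0], 0.4418, 0.0661, 0.0285, 0.0067, 167.6)
trough ([347.0, 277.0], 0.4681, -0.0209, 0.168, 0.0571, 83.2)
```

View pics/wrist6.png

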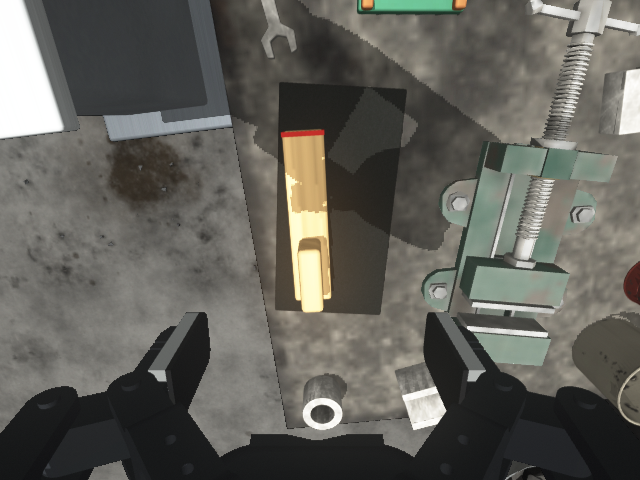

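Block 1 lies in the trough at (0.467, −0.051), angle 84°. The wrist view shows the stick tip at (302,133) and the handle at (312,275). The handle's middle works out at (0.3555, −0.310), angle 86.5°.

Call:
{"name": "drive_tool", "arguments": {"series": [[[-0.005,-0.02,-0.03,0,0,0.03,0],[-0.01,-0.045,-0.08,0,0,0.055,0],[-0.012,-0.057,-0.12,0,0,0.055,0],[-0.012,-0.057,-0.14,0,0,0.055,0],[-0.012,-0.057,-0.14,0,0,0.055,0],[-0.012,-0.057,-0.14,0,0,0.055,0]]], "grip_force": 40}}

```text
time: 9.8
eef_pos: [0.357, -0.3085, 0.0791]
tool_rot: [0.001, 0.727, 0.687, 0.0]
wrist_force: [-0.1, 0.5, 0.0]
grip_width: 1.004
gripper_force: 0.0
```

```bash
python3 - <<'E'
from ms import *
o=ctrl.observe();print(o['eef_pos'],o['tool_rot'])
im,d,K,T=snap('wrist','w7.png'); np.savez('w7.npz',im=im,d=d,K=K,T=T); run('w7.npz')
w=cloud(d,K,T)
R=T[:3,:3]
# points 40-60mm high -> handle top
m=(w[...,2]>.045)&(w[...,2]<.07)&(abs(w[...,0]-.356)<.03)&(abs(w[...,1]+.31)<.06)
H,S,V=cv2.split(cv2.cvtColor(im,cv2.COLOR_BGR2HSV)); m&=(H>10)&(H<30)&(S>60)
p=w[m]; print(len(p), p.min(0),p.max(0),np.median(p,0)) if len(p) else 0
E
```

```text
[ 0.35700251 -0.30848683  0.07911335] [8.27610410e-04 7.26843022e-01 6.86803112e-01 1.46008345e-04]
w7.npz
orange ([324.0, 204.0], 0.3607, -0.2723, 0.1651, 0.0304, 86.8)
stick ([314.0, 180.0], 0.3576, -0.2762, 0.175, 0.0359, 86.5)
redtip ([314.0, 16.0], 0.3631, -0.1868, 0.037, 0.0043, 176.7)
4312 [ 0.34420666 -0.33895892  0.04502958] [ 0.367138   -0.27894713  0.05681903] [ 0.35675978 -0.30077115  0.0543539 ]
```

Handle top is at z≈0.055 and it spans x 0.345–0.366 and y −0.339 to −0.279, centre (0.3555, −0.309), as expected. Descending and gripping.

Call:
{"name": "drive_tool", "arguments": {"series": [[[-0.001,0,-0.02,0,0,0,0],[-0.001,0,-0.034,0,0,0,0],[-0.001,0,-0.038,0,0,0,60],[-0.001,0,-0.038,0,0,0,140],[-0.001,0,-0.038,0,0,0,220],[-0.001,0,-0.038,0,0,0,255],[-0.001,0,-0.038,0,0,0,255],[-0.001,0,-0.038,0,0,0,255]]], "grip_force": 40}}

```text
time: 10.85
eef_pos: [0.3554, -0.309, 0.0408]
tool_rot: [0.001, 0.727, 0.686, 0.0]
wrist_force: [0.2, 0.1, 5.9]
grip_width: 0.226
gripper_force: 40.3
```

Call:
{"name": "drive_tool", "arguments": {"series": [[[0,0,0.02,0,0,0,255],[0.01,0.01,0.05,0,0,-0.03,255],[0.04,0.03,0.06,0,0,-0.059,255],[0.07,0.055,0.06,0,0,-0.059,255],[0.0887,0.073,0.06,0,0,-0.059,255],[0.0887,0.073,0.04,0,0,-0.059,255],[0.0887,0.073,0.03,0,0,-0.059,255],[0.0887,0.073,0.03,0,0,-0.059,255]]]}}

```text
time: 11.85
eef_pos: [0.4427, -0.2354, 0.0694]
tool_rot: [-0.001, 0.747, 0.664, -0.0]
wrist_force: [-1.1, 0.4, -0.7]
grip_width: 0.228
gripper_force: 39.4
```

```bash
python3 - <<'E'
from ms import *
o=ctrl.observe();print(o['eef_pos'],o['tool_rot'],o['wrist_force'],o['grip_width'],o['gripper_force'])
im,d,K,T=snap('wrist','w8.png')
E
```

```text
[ 0.44272074 -0.23538723  0.06935335] [-1.24273903e-03  7.47365687e-01  6.64411612e-01 -4.43187391e-04] [-1.14720681  0.42655875 -0.65058179] 0.22772016347504853 39.36294615268707
```

View pics/w8.png

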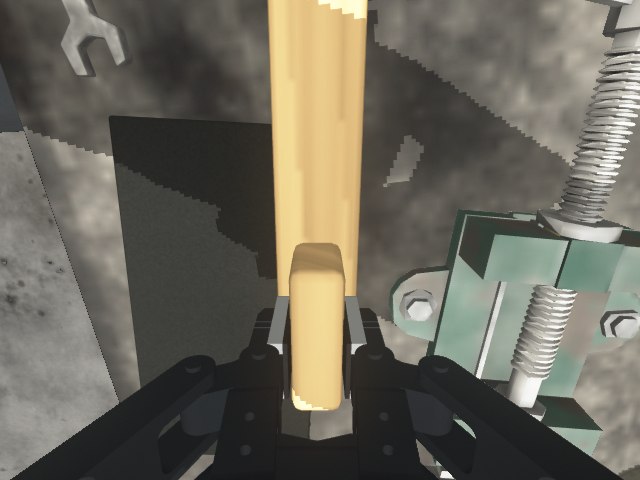

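The stick is held squarely, its bar running straight up the image at u≈318. Lowering to just above floor height, then feeding gently.

Call:
{"name": "drive_tool", "arguments": {"series": [[[0.001,0,-0.008,0,0,0,255],[0.002,0,-0.016,0,0,0,255],[0.002,0,-0.018,0,0,0,255],[0.003,0.008,-0.018,0,0,0,255],[0.004,0.016,-0.018,0,0,0,255],[0.0045,0.022,-0.018,0,0,0,255],[0.005,0.027,-0.018,0,0,0,255],[0.0057,0.032,-0.018,0,0,0,255]]]}}

```text
time: 12.9
eef_pos: [0.4496, -0.2035, 0.0525]
tool_rot: [0.0, 0.747, 0.665, 0.0]
wrist_force: [-0.8, -1.4, -1.0]
grip_width: 0.229
gripper_force: 39.4
```

Call:
{"name": "drive_tool", "arguments": {"series": [[[0.0009,0.008,0,0,0,0,255],[0.0021,0.018,0,0,0,0,255],[0.0033,0.028,0,0,0,0,255],[0.0045,0.038,0,0,0,0,255],[0.0056,0.048,0,0,0,0,255],[0.0068,0.058,0,0,0,0,255],[0.008,0.068,0,0,0,0,255],[0.0091,0.078,0,0,0,0,255]]]}}

```text
time: 13.9
eef_pos: [0.4584, -0.1249, 0.0522]
tool_rot: [-0.0, 0.747, 0.665, -0.0]
wrist_force: [0.3, -1.6, -0.0]
grip_width: 0.225
gripper_force: 45.0
```

```bash
python3 - <<'E'
from ms import *
o=ctrl.observe();print(o['eef_pos'],o['tool_rot'],o['wrist_force'],o['grip_width'],o['gripper_force'])
im,d,K,T=snap('wrist','w9.png')
E
```

```text
[ 0.45837289 -0.1249438   0.05223375] [-1.08816314e-04  7.47178415e-01  6.64623498e-01 -9.95750318e-05] [ 0.33443861 -1.57482018 -0.03683935] 0.22457559609271013 44.9813175201416
```

View pics/w9.png

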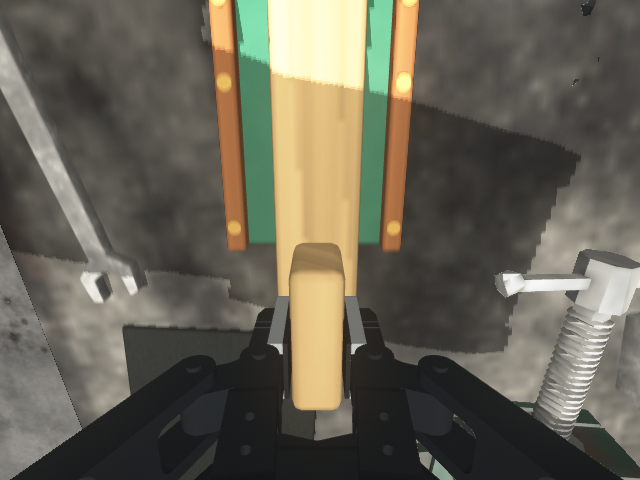

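The stick is centred between the trough walls (u 238–385, stick 275–363) and contact is light. Feeding the remaining 74 mm.

Call:
{"name": "drive_tool", "arguments": {"series": [[[0.001,0.009,0,0,0,0,255],[0.0021,0.018,0,0,0,0,255],[0.0032,0.028,0,0,0,0,255],[0.0045,0.038,0,0,0,0,255],[0.0056,0.048,0,0,0,0,255],[0.0068,0.058,0,0,0,0,255],[0.0079,0.067,0,0,0,0,255],[0.0087,0.074,0,0,0,0,255]]]}}

```text
time: 14.95
eef_pos: [0.4673, -0.051, 0.0523]
tool_rot: [0.0, 0.747, 0.665, 0.0]
wrist_force: [-1.4, -0.4, -0.9]
grip_width: 0.226
gripper_force: 44.9
```

```bash
cat > cs.py <<'E'
from ms import *
M=np.array([.4795,.065]); Y=np.array([.1167,.9932]); X=np.array([.9932,-.1167])
def st():
    o=ctrl.observe(); p=o['eef_pos']; q=o['tool_rot']
    print('t',o['time'],'eef',p.round(4),'case',round((p[:2]-M)@X,4),round((p[:2]-M)@Y,4),'closeang',round(np.degrees(2*np.arctan2(q[2],q[1]))-90,1),'F',o['wrist_force'].round(1),'w',round(o['grip_width'],3),'gf',round(o['gripper_force'],1),'j',o['joint_positions'].round(2))
def look(n,f):
    im,d,K,T=snap(n,f+'.png'); np.savez(f+'.npz',im=im,d=d,K=K,T=T); run(f+'.npz'); return im,d,K,T
E
python3 -c "
from cs import *
st()
look('top','t10')
im=np.load('t10.npz')['im']; print(im[255:285:4,285:335:6].mean(2).round(0))"
```

```text
t 14.95 eef [ 0.4673 -0.051   0.0523] case 0.0014 -0.1166 closeang -6.7 F [-1.4 -0.4 -0.9] w 0.226 gf 44.9 j [-0.13  0.37  2.05  0.    0.71 -0.02]
t10.npz
white ([33.0, 283.0], 0.4181, 0.8329, 0.0734, 0.0484, 107.1)
white ([160.0, 265.0], 0.4774, 0.4887, 0.0605, 0.0495, 1.5)
white ([414.0, 208.0], 0.6547, -0.2089, 0.0755, 0.0496, 0.8)
cover ([267.0, 262.0], 0.4932, 0.1881, 0.2499, 0.072, 83.4)
pingrip ([275.0, 261.0], 0.4949, 0.1653, 0.0321, 0.016, 91.5)
redtip ([312.0, 282.0], 0.4418, 0.0661, 0.0285, 0.0067, 167.6)
[[228. 228. 227. 229. 186. 128. 151. 145.  92.]
 [237. 235. 235. 236. 237. 172. 160. 160. 106.]
 [237. 235. 228. 230. 235. 203. 173. 148. 102.]
 [235. 232. 228. 234. 236. 212. 211. 206. 143.]
 [236. 235. 235. 237. 238. 208. 211. 211. 146.]
 [228. 228. 232. 234. 235. 198. 219. 222. 166.]
 [145. 170. 223. 178. 233.  99. 103.  96.  96.]
 [128. 112. 109. 125. 133.  95.  98. 101.  97.]]
```

The tip is 8 mm past the mouth, so block 1 is inside. Block 2 was knocked to (0.6547, −0.2089), which I've noted. Withdrawing and putting the stick back on its mat.

Call:
{"name": "drive_tool", "arguments": {"series": [[[-0.0035,-0.03,0,0,0,0,255],[-0.0082,-0.07,0,0,0,0,255],[-0.0129,-0.11,0.001,0,0,0,255],[-0.0176,-0.15,0.002,0,0,0,255],[-0.0222,-0.19,0.003,0,0,0,255],[-0.0222,-0.19,0.03,0,0,0,255],[-0.05,-0.21,0.05,0,0,0.03,255],[-0.08,-0.235,0.05,0,0,0.059,255]]]}}

```text
time: 16.0
eef_pos: [0.3881, -0.2877, 0.1039]
tool_rot: [0.002, 0.727, 0.687, 0.001]
wrist_force: [0.0, 0.0, -1.7]
grip_width: 0.225
gripper_force: 45.0
```

Call:
{"name": "drive_tool", "arguments": {"series": [[[-0.03,-0.023,0,0,0,0,255],[-0.031,-0.023,-0.02,0,0,0,255],[-0.031,-0.023,-0.045,0,0,0,255],[-0.031,-0.023,-0.055,0,0,0,255],[-0.031,-0.023,-0.058,0,0,0,255],[-0.031,-0.023,-0.058,0,0,0,255]]]}}

```text
time: 16.75
eef_pos: [0.3566, -0.3098, 0.0446]
tool_rot: [0.0, 0.727, 0.686, 0.0]
wrist_force: [-0.0, 0.1, -0.8]
grip_width: 0.226
gripper_force: 44.8
```

```bash
python3 -c "
from cs import *
st()"
```

```text
t 16.75 eef [ 0.3566 -0.3098  0.0446] case -0.0783 -0.3866 closeang -3.3 F [-0.   0.1 -0.8] w 0.226 gf 44.8 j [-0.74  0.39  2.06  0.    0.7  -0.68]
```

Call:
{"name": "drive_tool", "arguments": {"series": [[[0,0,-0.002,0,0,0,255],[0,0,-0.004,0,0,0,255],[0,0,-0.004,0,0,0,150],[0,0,-0.004,0,0,0,120],[0,0,0.01,0,0,0,100],[0,0,0.06,0,0,0,60],[0.02,0,0.12,0,0,-0.18,0],[0.06,0.02,0.17,0,0,-0.36,0]]], "grip_force": 25}}

```text
time: 17.75
eef_pos: [0.4133, -0.292, 0.2141]
tool_rot: [0.002, 0.841, 0.541, 0.0]
wrist_force: [1.3, -1.5, -0.6]
grip_width: 0.999
gripper_force: 0.0
```

Call:
{"name": "drive_tool", "arguments": {"series": [[[0.05,0.02,0.01,0,0,-0.18,0],[0.1,0.04,0.01,0,0,-0.36,0],[0.15,0.06,0.0,0,0,-0.54,0],[0.19,0.08,-0.02,0,0,-0.72,0],[0.22,0.08,-0.04,0,0,-0.9,0],[0.235,0.08,-0.07,0,0,-1.08,0],[0.235,0.08,-0.1,0,0,-1.139,0],[0.235,0.08,-0.1,0,0,-1.139,0]]]}}

```text
time: 18.75
eef_pos: [0.6465, -0.2106, 0.1084]
tool_rot: [-0.001, 1.0, 0.007, -0.003]
wrist_force: [-0.2, 0.3, -0.7]
grip_width: 1.0
gripper_force: 0.0
```

```bash
python3 -c "
from cs import *
st();look('wrist','w11')"
```

```text
t 18.75 eef [ 0.6465 -0.2106  0.1084] case 0.1981 -0.2542 closeang -89.2 F [-0.2  0.3 -0.7] w 1.0 gf 0.0 j [-0.33  0.58  1.48 -0.    1.09  1.22]
w11.npz
white ([342.0, 233.0], 0.6508, -0.2192, 0.0742, 0.0486, 1.4)
redtip ([573.0, 220.0], 0.6695, -0.3674, 0.0148, 0.0041, 65.8)
redtip ([600.0, 210.0], 0.6726, -0.3835, 0.023, 0.0224, 40.5)
redtip ([559.0, 178.0], 0.6942, -0.3537, 0.0088, 0.0019, 178.4)
redtip ([585.0, 143.0], 0.7139, -0.3639, 0.0121, 0.0016, 128.2)
```

```bash
python3 -c "
from cs import *
look('wrist','w12');look('top','t12')"
```

```text
w12.npz
white ([341.0, 235.0], 0.6508, -0.2194, 0.0738, 0.0485, 1.9)
redtip ([569.0, 221.0], 0.6695, -0.3672, 0.0148, 0.0042, 65.7)
redtip ([596.0, 212.0], 0.673, -0.3835, 0.0225, 0.0218, 126.8)
redtip ([554.0, 180.0], 0.6938, -0.3532, 0.0072, 0.0016, 173.4)
redtip ([580.0, 146.0], 0.7138, -0.3637, 0.0135, 0.0018, 130.4)
t12.npz
white ([33.0, 283.0], 0.418, 0.8327, 0.0733, 0.0477, 106.7)
white ([488.0, 111.0], 0.9304, -0.4103, 0.0754, 0.0315, 91.3)
cover ([373.0, 431.0], 0.0461, -0.0834, 0.2247, 0.1425, 0.1)
cover ([268.0, 262.0], 0.493, 0.1882, 0.2493, 0.072, 83.5)
orange ([342.0, 286.0], 0.4336, -0.0175, 0.1623, 0.0133, 80.7)
orange ([346.0, 261.0], 0.5032, -0.0252, 0.1663, 0.0111, 84.5)
pingrip ([275.0, 261.0], 0.4949, 0.1653, 0.0321, 0.016, 91.5)
redtip ([312.0, 282.0], 0.4418, 0.0661, 0.0285, 0.0067, 167.6)
trough ([345.0, 273.0], 0.4683, -0.0206, 0.1679, 0.0569, 83.4)
```

Block 2 has settled at (0.6508, −0.2193); it was still sliding in the earlier picture. Correcting, lowering and gripping.

Call:
{"name": "drive_tool", "arguments": {"series": [[[0.0043,-0.0087,-0.02,0,0,0.012,0],[0.0043,-0.0087,-0.05,0,0,0.012,0],[0.0043,-0.0087,-0.075,0,0,0.012,0],[0.0043,-0.0087,-0.085,0,0,0.012,0],[0.0043,-0.0087,-0.086,0,0,0.012,0],[0.0043,-0.0087,-0.086,0,0,0.012,70],[0.0043,-0.0087,-0.086,0,0,0.012,140],[0.0043,-0.0087,-0.086,0,0,0.012,220]]]}}

```text
time: 19.9
eef_pos: [0.653, -0.2199, 0.0257]
tool_rot: [0.0, 1.0, 0.013, 0.001]
wrist_force: [0.0, 1.6, 3.8]
grip_width: 0.577
gripper_force: 27.1
```

Call:
{"name": "drive_tool", "arguments": {"series": [[[0,0,0,0,0,0,220],[0,0,0,0,0,0,220],[0,0,0,0,0,0,220]]]}}

```text
time: 20.27
eef_pos: [0.653, -0.2199, 0.0257]
tool_rot: [0.0, 1.0, 0.013, 0.001]
wrist_force: [-0.2, 0.8, 5.6]
grip_width: 0.569
gripper_force: 27.3
```

```bash
python3 -c "
from cs import *
st()"
```

```text
t 20.275 eef [ 0.653  -0.2199  0.0257] case 0.2056 -0.2627 closeang -88.5 F [-0.2  0.8  5.6] w 0.569 gf 27.3 j [-0.34  0.67  1.54  0.    0.93  1.2 ]
```

Call:
{"name": "drive_tool", "arguments": {"series": [[[0,0,0.02,0,0,0,220],[0,0,0.07,0,0,0.18,220],[-0.02,0.02,0.12,0,0,0.36,220],[-0.05,0.05,0.13,0,0,0.54,220],[-0.08,0.08,0.13,0,0,0.72,220],[-0.11,0.1,0.13,0,0,0.9,220],[-0.14,0.125,0.13,0,0,1.08,220],[-0.165,0.15,0.13,0,0,1.26,220]]]}}

```text
time: 21.28
eef_pos: [0.4854, -0.0692, 0.1536]
tool_rot: [-0.001, 0.799, 0.602, -0.001]
wrist_force: [0.0, -0.1, -3.9]
grip_width: 0.577
gripper_force: 28.9
```

Call:
{"name": "drive_tool", "arguments": {"series": [[[-0.015,0.015,0,0,0,0.1,220],[-0.0205,0.023,-0.02,0,0,0.168,220],[-0.0205,0.023,-0.06,0,0,0.168,220],[-0.0205,0.023,-0.08,0,0,0.168,220],[-0.0205,0.023,-0.09,0,0,0.168,220],[-0.0205,0.023,-0.09,0,0,0.168,220]]]}}

```text
time: 22.02
eef_pos: [0.4665, -0.0469, 0.0639]
tool_rot: [-0.0, 0.747, 0.665, -0.0]
wrist_force: [0.1, 0.2, -3.3]
grip_width: 0.574
gripper_force: 28.9
```

```bash
python3 -c "
from cs import *
st()"
```

```text
t 22.025 eef [ 0.4665 -0.0469  0.0639] case 0.0002 -0.1127 closeang -6.7 F [ 0.1  0.2 -3.3] w 0.574 gf 28.9 j [-0.12  0.35  2.04 -0.    0.74 -0.01]
```

Call:
{"name": "drive_tool", "arguments": {"series": [[[0.001,0,-0.01,0,0,0,220],[0.001,0,-0.018,0,0,0,220],[0.001,0,-0.023,0,0,0,220],[0.001,0,-0.025,0,0,0,220],[0.001,0,-0.026,0,0,0,220],[0.001,0,-0.026,0,0,0,220]]]}}

```text
time: 22.78
eef_pos: [0.468, -0.0469, 0.0384]
tool_rot: [0.0, 0.747, 0.665, 0.0]
wrist_force: [0.6, -0.1, -4.0]
grip_width: 0.572
gripper_force: 28.9
```

```bash
python3 -c "
from cs import *
st()"
```

```text
t 22.775 eef [ 0.468  -0.0469  0.0384] case 0.0016 -0.1125 closeang -6.7 F [ 0.6 -0.1 -4. ] w 0.572 gf 28.9 j [-0.12  0.4   2.07 -0.    0.68 -0.01]
```

Still just hanging, so I'll lower another 1–2 mm, release, rise and go back to the stick.

Call:
{"name": "drive_tool", "arguments": {"series": [[[0,0,-0.001,0,0,0,220],[0,0,-0.002,0,0,0,220],[0,0,-0.002,0,0,0,70],[0,0,-0.002,0,0,0,40],[0,0,0.0,0,0,0,40],[0,0,0.03,0,0,0,20],[0,0,0.08,0,0,0,0],[0,0,0.13,0,0,0,0]]]}}

```text
time: 23.78
eef_pos: [0.4676, -0.0469, 0.1697]
tool_rot: [-0.0, 0.747, 0.665, -0.0]
wrist_force: [0.9, -0.5, 0.7]
grip_width: 1.0
gripper_force: 0.0
```

Call:
{"name": "drive_tool", "arguments": {"series": [[[-0.01,-0.04,0.02,0,0,0,0],[-0.03,-0.09,0.04,0,0,0.03,0],[-0.06,-0.14,0.03,0,0,0.059,0],[-0.09,-0.2,0.0,0,0,0.059,0],[-0.11,-0.25,-0.05,0,0,0.059,0],[-0.112,-0.263,-0.07,0,0,0.059,0],[-0.112,-0.263,-0.09,0,0,0.059,0],[-0.112,-0.263,-0.09,0,0,0.059,0]]]}}

```text
time: 24.78
eef_pos: [0.3548, -0.3094, 0.0771]
tool_rot: [-0.002, 0.728, 0.686, -0.0]
wrist_force: [-0.1, 0.7, 0.3]
grip_width: 0.997
gripper_force: 0.0
```

```bash
python3 - <<'E'
from cs import *
st(); look('top','t13')
im,d,K,T=look('wrist','w13'); w=cloud(d,K,T)
m=(w[...,2]>.045)&(w[...,2]<.07)&(abs(w[...,0]-.356)<.06)&(abs(w[...,1]+.31)<.08)
H,S,V=cv2.split(cv2.cvtColor(im,cv2.COLOR_BGR2HSV)); m&=(H>10)&(H<30)&(S>60)
p=w[m]; print(len(p), p.min(0),p.max(0))
E
```

```text
t 24.775 eef [ 0.3548 -0.3094  0.0771] case -0.0802 -0.3865 closeang -3.4 F [-0.1  0.7  0.3] w 0.997 gf 0.0 j [-0.74  0.34  2.02  0.    0.78 -0.68]
t13.npz
white ([285.0, 467.0], -0.0381, 0.1141, 0.0853, 0.0851, 1.8)
white ([33.0, 283.0], 0.4179, 0.8329, 0.0735, 0.0484, 107.5)
white ([355.0, 274.0], 0.4677, -0.0502, 0.0755, 0.0522, 84.0)
white ([160.0, 265.0], 0.4774, 0.4887, 0.0605, 0.0495, 1.5)
cover ([267.0, 262.0], 0.4932, 0.1883, 0.2496, 0.0721, 83.4)
orange ([429.0, 315.0], 0.3597, -0.2545, 0.1326, 0.0364, 86.6)
orange ([343.0, 286.0], 0.4336, -0.0187, 0.1645, 0.0134, 80.8)
orange ([346.0, 261.0], 0.5034, -0.0252, 0.1663, 0.0114, 84.5)
pingrip ([275.0, 261.0], 0.4949, 0.1653, 0.0321, 0.016, 91.5)
stick ([429.0, 316.0], 0.3591, -0.256, 0.131, 0.0371, 86.6)
redtip ([312.0, 282.0], 0.4418, 0.0661, 0.0285, 0.0067, 167.6)
trough ([347.0, 277.0], 0.4681, -0.0209, 0.1681, 0.0571, 83.2)
w13.npz
orange ([328.0, 184.0], 0.362, -0.2742, 0.1666, 0.0294, 86.5)
orange ([285.0, 157.0], 0.3436, -0.2563, 0.1332, 0.0023, 86.5)
stick ([319.0, 180.0], 0.3589, -0.2774, 0.1751, 0.036, 86.5)
redtip ([320.0, 15.0], 0.3643, -0.1879, 0.0372, 0.0043, 176.6)
4614 [ 0.34568312 -0.3401931   0.0450291 ] [ 0.36826383 -0.28002401  0.05683335]
```

Block 2 is in the trough, and the stick is where I left it (handle 0.3567, −0.310). Regrasping.

Call:
{"name": "drive_tool", "arguments": {"series": [[[0.0015,-0.001,-0.02,0,0,0,0],[0.0015,-0.001,-0.033,0,0,0,0],[0.0015,-0.001,-0.036,0,0,0,60],[0.0015,-0.001,-0.036,0,0,0,140],[0.0015,-0.001,-0.036,0,0,0,220],[0.0015,-0.001,-0.036,0,0,0,255],[0.0015,-0.001,-0.036,0,0,0,255],[0.0015,-0.001,-0.036,0,0,0,255]]], "grip_force": 40}}

```text
time: 25.88
eef_pos: [0.3577, -0.3112, 0.0429]
tool_rot: [0.001, 0.727, 0.686, 0.0]
wrist_force: [-1.2, 0.1, 5.4]
grip_width: 0.226
gripper_force: 40.0
```

Call:
{"name": "drive_tool", "arguments": {"series": [[[0,0,0.02,0,0,0,255],[0.01,0.01,0.05,0,0,-0.03,255],[0.04,0.03,0.06,0,0,-0.059,255],[0.07,0.055,0.06,0,0,-0.059,255],[0.0887,0.073,0.06,0,0,-0.059,255],[0.0887,0.073,0.04,0,0,-0.059,255],[0.0887,0.073,0.03,0,0,-0.059,255],[0.0887,0.073,0.03,0,0,-0.059,255]]]}}

```text
time: 26.88
eef_pos: [0.4452, -0.2377, 0.0714]
tool_rot: [-0.001, 0.747, 0.664, -0.0]
wrist_force: [-1.1, -0.4, -1.3]
grip_width: 0.227
gripper_force: 39.3
```

```bash
python3 -c "
from cs import *
st()
im,d,K,T=look('wrist','w14')"
```

```text
t 26.875 eef [ 0.4452 -0.2377  0.0714] case 0.0012 -0.3046 closeang -6.7 F [-1.1 -0.4 -1.3] w 0.227 gf 39.3 j [-0.51  0.39  1.95 -0.    0.8  -0.4 ]
w14.npz
white ([537.0, 336.0], 0.5578, -0.2909, 0.0757, 0.0179, 77.4)
white ([475.0, 310.0], 0.5198, -0.2718, 0.0644, 0.0288, 78.1)
white ([613.0, 98.0], 0.5856, -0.1659, 0.0739, 0.021, 82.4)
orange ([314.0, 275.0], 0.4454, -0.235, 0.1583, 0.0295, 83.7)
orange ([350.0, 125.0], 0.4666, -0.1826, 0.1366, 0.0128, 84.1)
orange ([273.0, 148.0], 0.4318, -0.1785, 0.1368, 0.0016, 83.6)
```

Call:
{"name": "drive_tool", "arguments": {"series": [[[0,0,-0.008,0,0,0,255],[0,0,-0.016,0,0,0,255],[0,0,-0.018,0,0,0,255],[0.001,0.008,-0.018,0,0,0,255],[0.002,0.016,-0.018,0,0,0,255],[0.0025,0.022,-0.018,0,0,0,255],[0.0032,0.027,-0.018,0,0,0,255],[0.0037,0.032,-0.018,0,0,0,255]]]}}

```text
time: 27.92
eef_pos: [0.4501, -0.2059, 0.0546]
tool_rot: [0.001, 0.747, 0.665, 0.0]
wrist_force: [0.1, -1.6, -0.4]
grip_width: 0.228
gripper_force: 39.4
```

Call:
{"name": "drive_tool", "arguments": {"series": [[[0.0009,0.008,0,0,0,0,255],[0.0021,0.018,0,0,0,0,255],[0.0033,0.028,0,0,0,0,255],[0.0045,0.038,0,0,0,0,255],[0.0056,0.048,0,0,0,0,255],[0.0068,0.058,0,0,0,0,255],[0.008,0.068,0,0,0,0,255],[0.0091,0.078,0,0,0,0,255]]]}}

```text
time: 28.92
eef_pos: [0.4589, -0.1272, 0.0543]
tool_rot: [0.0, 0.747, 0.665, 0.0]
wrist_force: [0.2, -2.8, 1.5]
grip_width: 0.225
gripper_force: 39.5
```

Call:
{"name": "drive_tool", "arguments": {"series": [[[0.001,0.009,0,0,0,0,255],[0.0021,0.018,0,0,0,0,255],[0.0032,0.027,0,0,0,0,255],[0.0043,0.036,0,0,0,0,255],[0.0053,0.045,0,0,0,0,255],[0.0064,0.054,0,0,0,0,255],[0.0074,0.063,0,0,0,0,255],[0.0084,0.071,0,0,0,0,255]]]}}

```text
time: 29.92
eef_pos: [0.4672, -0.0563, 0.0543]
tool_rot: [-0.0, 0.747, 0.665, -0.0]
wrist_force: [-0.1, -3.3, -0.4]
grip_width: 0.224
gripper_force: 39.5
```

```bash
python3 -c "
from cs import *
st()"
```

```text
t 29.925 eef [ 0.4672 -0.0563  0.0543] case 0.002 -0.1219 closeang -6.7 F [-0.1 -3.3 -0.4] w 0.224 gf 39.5 j [-0.14  0.37  2.05 -0.    0.72 -0.03]
```

Call:
{"name": "drive_tool", "arguments": {"series": [[[0.0006,0.005,0,0,0,0,255],[0.0012,0.01,0,0,0,0,255],[0.0012,0.01,0,0,0,0,255],[0.0012,0.01,0,0,0,0,255]]]}}

```text
time: 30.42
eef_pos: [0.4683, -0.0466, 0.0542]
tool_rot: [-0.0, 0.747, 0.664, 0.0]
wrist_force: [0.7, -0.1, 0.4]
grip_width: 0.228
gripper_force: 39.4
```

Call:
{"name": "drive_tool", "arguments": {"series": [[[-0.0035,-0.03,0,0,0,0,255],[-0.0082,-0.07,0,0,0,0,255],[-0.0129,-0.11,0.001,0,0,0,255],[-0.0176,-0.15,0.002,0,0,0,255],[-0.0222,-0.19,0.003,0,0,0,255],[-0.0222,-0.19,0.03,0,0,0,255],[-0.05,-0.21,0.05,0,0,0.03,255],[-0.08,-0.235,0.05,0,0,0.059,255]]]}}

```text
time: 31.42
eef_pos: [0.3888, -0.2828, 0.1057]
tool_rot: [0.002, 0.727, 0.687, 0.001]
wrist_force: [0.2, -0.7, 0.4]
grip_width: 0.223
gripper_force: 39.4
```

Call:
{"name": "drive_tool", "arguments": {"series": [[[-0.03,-0.023,0,0,0,0,255],[-0.031,-0.025,-0.02,0,0,0,255],[-0.031,-0.025,-0.045,0,0,0,255],[-0.031,-0.025,-0.055,0,0,0,255],[-0.031,-0.025,-0.059,0,0,0,255],[-0.031,-0.025,-0.059,0,0,0,255]]]}}

```text
time: 32.17
eef_pos: [0.3578, -0.307, 0.0456]
tool_rot: [0.0, 0.727, 0.686, 0.0]
wrist_force: [0.5, 0.3, -1.6]
grip_width: 0.23
gripper_force: 39.4
```

```bash
python3 -c "
from cs import *
st()"
```

```text
t 32.175 eef [ 0.3578 -0.307   0.0456] case -0.0775 -0.3837 closeang -3.3 F [ 0.5  0.3 -1.6] w 0.23 gf 39.4 j [-0.73  0.39  2.06  0.    0.7  -0.68]
```

Call:
{"name": "drive_tool", "arguments": {"series": [[[0,0,-0.002,0,0,0,255],[0,0,-0.003,0,0,0,255],[0,0,-0.003,0,0,0,150],[0,0,-0.003,0,0,0,120],[0,0,0.01,0,0,0,100],[0,0,0.06,0,0,0,100],[0,0.02,0.12,0,0,0,150],[0,0.06,0.18,0,0,-0.03,255]]]}}

```text
time: 33.17
eef_pos: [0.3577, -0.2527, 0.2198]
tool_rot: [0.001, 0.738, 0.674, 0.0]
wrist_force: [1.0, -0.6, -0.5]
grip_width: 0.211
gripper_force: 0.0
```

Call:
{"name": "drive_tool", "arguments": {"series": [[[0,0.05,0.02,0,0,-0.03,255],[0,0.1,0.02,0,0,-0.03,255],[0.005,0.15,0.02,0,0,-0.03,255],[0.01,0.2,0.02,0,0,-0.03,255],[0.015,0.25,0.02,0,0,-0.03,255],[0.019,0.28,0.02,0,0,-0.03,255],[0.019,0.294,0.02,0,0,-0.03,255],[0.019,0.294,0.02,0,0,-0.03,255]]]}}

```text
time: 34.17
eef_pos: [0.3763, 0.0415, 0.2371]
tool_rot: [0.0, 0.747, 0.665, -0.0]
wrist_force: [0.0, -0.4, 0.9]
grip_width: 0.004
gripper_force: 0.0
```

```bash
python3 -c "
from cs import *
st();im,d,K,T=look('top','t15')
im,d,K,T=snap('wrist','w15.png'); np.savez('w15.npz',im=im,d=d,K=K,T=T)
w=cloud(d,K,T); p=(w[...,:2]-M); cx=p@X; cy=p@Y
m=(w[...,2]>.06)&(w[...,2]<.19)&(cx>-.075)&(cx<0)&(cy>-.06)&(cy<0)
for z in np.arange(.06,.19,.02):
    k=m&(abs(w[...,2]-z)<.01); print(round(z,2),k.sum(),np.percentile(cx[k],[5,50,95]).round(4) if k.any() else '')
"
```

```text
t 34.175 eef [0.3763 0.0415 0.2371] case -0.0998 -0.0354 closeang -6.7 F [ 0.  -0.4  0.9] w 0.004 gf 0.0 j [ 0.08  0.01  1.97 -0.    1.16  0.2 ]
t15.npz
white ([33.0, 283.0], 0.4181, 0.8329, 0.0734, 0.0484, 107.1)
white ([160.0, 265.0], 0.4774, 0.4887, 0.0605, 0.0495, 1.5)
cover ([375.0, 433.0], 0.0464, -0.0976, 0.2251, 0.116, 0.9)
cover ([268.0, 262.0], 0.4928, 0.188, 0.2503, 0.0724, 83.5)
orange ([428.0, 311.0], 0.3657, -0.2604, 0.1548, 0.0351, 91.6)
orange ([342.0, 286.0], 0.4348, -0.0187, 0.165, 0.0139, 83.7)
orange ([346.0, 261.0], 0.5035, -0.0252, 0.1663, 0.0111, 84.3)
pingrip ([275.0, 261.0], 0.4949, 0.1653, 0.0321, 0.016, 91.5)
stick ([432.0, 316.0], 0.3586, -0.2656, 0.1586, 0.0398, 86.8)
redtip ([402.0, 313.0], 0.3647, -0.1824, 0.0379, 0.0027, 0.8)
trough ([345.0, 273.0], 0.4683, -0.0213, 0.167, 0.0569, 83.4)
0.06 72 [-0.0542 -0.0539 -0.053 ]
0.08 305 [-0.0537 -0.0532 -0.0276]
0.1 492 [-0.0532 -0.0526 -0.0266]
0.12 851 [-0.0526 -0.048  -0.025 ]
0.14 700 [-0.0521 -0.0509 -0.0472]
0.16 284 [-0.0516 -0.051  -0.0477]
0.18 832 [-0.0511 -0.0492 -0.0464]
```

View pics/w15.png

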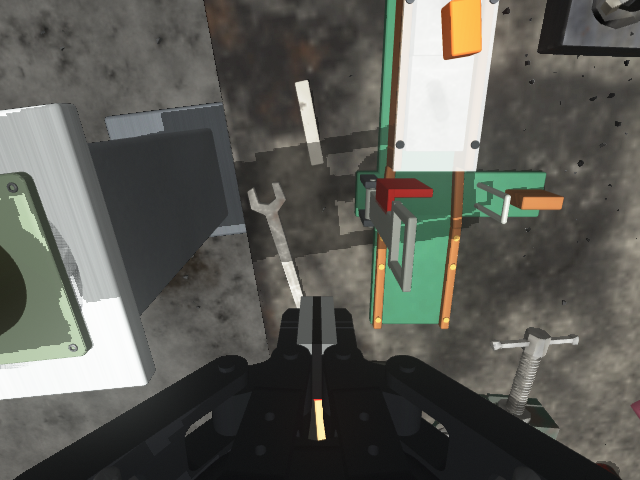

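The trough is empty, the stick is on its mat, and the hasp stands near upright with its back face at case x≈−54 mm (image 375–430, 180–290). I'll drop behind it and swing it down along an arc.

Call:
{"name": "drive_tool", "arguments": {"series": [[[0.0006,0.0054,-0.04,0,0,0,255],[0.0006,0.0054,-0.08,0,0,0,255],[0.0006,0.0054,-0.1036,0,0,0,255],[0.01,0.004,-0.1036,0,0,0,255],[0.02,0.003,-0.1036,0,0,0,255],[0.029,0.002,-0.1036,0,0,0,255],[0.0357,0.0013,-0.1036,0,0,0,255],[0.0455,0.0002,-0.1045,0,0,0,255]]]}}

```text
time: 35.28
eef_pos: [0.4226, 0.0416, 0.1326]
tool_rot: [0.0, 0.748, 0.664, 0.0]
wrist_force: [-0.3, -0.3, 0.8]
grip_width: 0.001
gripper_force: 0.0
```

```bash
python3 -c "
from cs import *
st()"
```

```text
t 35.275 eef [0.4226 0.0416 0.1326] case -0.0538 -0.0299 closeang -6.8 F [-0.3 -0.3  0.8] w 0.001 gf 0.0 j [0.07 0.2  2.05 0.   0.89 0.19]
```

Call:
{"name": "drive_tool", "arguments": {"series": [[[0.0095,-0.0012,-0.001,0,0,0,255],[0.019,-0.0022,-0.004,0,0,0,255],[0.0277,-0.0033,-0.0079,0,0,0,255],[0.036,-0.0043,-0.013,0,0,0,255],[0.0436,-0.0052,-0.0193,0,0,0,255],[0.05,-0.006,-0.0265,0,0,0,255],[0.0559,-0.0066,-0.0344,0,0,0,255],[0.0605,-0.0072,-0.043,0,0,0,255]]]}}

```text
time: 36.28
eef_pos: [0.483, 0.0343, 0.0887]
tool_rot: [0.0, 0.748, 0.664, 0.0]
wrist_force: [0.5, 0.3, 1.6]
grip_width: -0.0
gripper_force: 0.5
```

Call:
{"name": "drive_tool", "arguments": {"series": [[[0.0035,-0.0004,-0.0093,0,0,0,255],[0.005,-0.0006,-0.016,0,0,0,255],[0.0061,-0.0007,-0.0221,0,0,0,255],[0.0065,-0.0008,-0.026,0,0,0,255],[0.0065,-0.0008,-0.0286,0,0,0,255],[0.0065,-0.0008,-0.029,0,0,0,255],[0.0065,-0.0008,-0.029,0,0,0,255]]]}}

```text
time: 37.15
eef_pos: [0.4889, 0.0336, 0.061]
tool_rot: [0.0, 0.748, 0.664, 0.0]
wrist_force: [-1.2, -0.7, 6.9]
grip_width: 0.002
gripper_force: 3.1
```

```bash
python3 -c "
from cs import *
st()"
```

```text
t 37.15 eef [0.4889 0.0336 0.061 ] case 0.013 -0.0301 closeang -6.8 F [-1.2 -0.7  6.9] w 0.002 gf 3.1 j [ 0.05  0.38  2.   -0.    0.76  0.16]
```

Call:
{"name": "drive_tool", "arguments": {"series": [[[0,0,-0.0015,0,0,0,255],[0,0,-0.0015,0,0,0,255],[0,0,0.02,0,0,0,255],[0,0,0.07,0,0,0,200],[0,0.04,0.11,0,0,0.05,150],[0.003,0.09,0.11,0,0,0.1,100],[0.006,0.131,0.11,0,0,0.148,100],[0.006,0.131,0.11,0,0,0.148,100]]]}}

```text
time: 38.15
eef_pos: [0.4947, 0.1667, 0.1702]
tool_rot: [-0.0, 0.695, 0.719, 0.0]
wrist_force: [-0.7, -0.4, -0.6]
grip_width: 0.609
gripper_force: 0.0
```

```bash
python3 -c "
from cs import *
st();im,d,K,T=look('wrist','w16'); w=cloud(d,K,T)
H,S,V=cv2.split(cv2.cvtColor(im,cv2.COLOR_BGR2HSV)); m=((H>5)&(H<30)&(S>140)&(V>120)&(w[...,2]>.066)).astype(np.uint8)
for r in rect(m,K,T,.070,60): print('pin',r)
p=w[m>0]; p=p[abs(p[:,1]-.165)<.04]; print(p.min(0),p.max(0),p.mean(0))
im,d,K,T=snap('side'); w=cloud(d,K,T); p=w[...,:2]-M; cx=p@X; cy=p@Y
# hasp height along channel
for a,b in((-.04,-.02),(-.02,0),(0,.02),(.02,.04)):
    k=(cx>a)&(cx<b)&(cy>-.04)&(cy<-.02); print(a,np.nanpercentile(w[...,2][k],[10,50,90]).round(4) if k.any() else '')
"
```

```text
t 38.15 eef [0.4947 0.1667 0.1702] case 0.0033 0.1028 closeang 1.9 F [-0.7 -0.4 -0.6] w 0.609 gf 0.0 j [0.3  0.3  1.79 0.   1.05 0.27]
w16.npz
white ([127.0, 51.0], 0.3652, 0.2806, 0.0632, 0.0125, 95.9)
pingrip ([319.0, 422.0], 0.5019, 0.0202, 0.034, 0.0069, 83.2)
pingrip ([245.0, 413.0], 0.4437, 0.0246, 0.0392, 0.0068, 83.2)
pingrip ([320.0, 240.0], 0.4969, 0.1689, 0.0385, 0.021, 92.9)
redtip ([291.0, 368.0], 0.4764, 0.0297, 0.0489, 0.0193, 173.0)
trough ([275.0, 100.0], 0.4611, 0.2503, 0.1303, 0.0027, 83.1)
pin ([320.0, 242.0], 0.4971, 0.1677, 0.0358, 0.0211, 91.9)
[0.4774983  0.14897971 0.06601906] [0.50825539 0.1851841  0.23806335] [0.49705876 0.1678204  0.06981648]
-0.04 [0.0157 0.0487 0.0517]
-0.02 [0.0481 0.0502 0.0528]
0 [0.0476 0.0502 0.052 ]
0.02 [0.0464 0.0484 0.0513]
```

The hasp reads level at z≈0.050 along its length, so it is shut. The pin's grip is at (0.497, 0.1677), top 0.070, axis 92°. Grasping it.

Call:
{"name": "drive_tool", "arguments": {"series": [[[0.0023,0.001,-0.04,0,0,0,100],[0.0023,0.001,-0.08,0,0,0,100],[0.0023,0.001,-0.098,0,0,0,100],[0.0023,0.001,-0.104,0,0,0,100],[0.0023,0.001,-0.104,0,0,0,160],[0.0023,0.001,-0.104,0,0,0,230],[0.0023,0.001,-0.104,0,0,0,255],[0.0023,0.001,-0.104,0,0,0,255]]], "grip_force": 40}}

```text
time: 39.25
eef_pos: [0.498, 0.1656, 0.0673]
tool_rot: [0.001, 0.696, 0.718, 0.001]
wrist_force: [-0.6, -2.0, 6.2]
grip_width: 0.247
gripper_force: 42.2
```

```bash
python3 -c "
from cs import *
st()"
```

```text
t 39.25 eef [0.498  0.1656 0.0673] case 0.0066 0.1021 closeang 1.7 F [-0.6 -2.   6.2] w 0.247 gf 42.2 j [ 0.3   0.42  1.92 -0.    0.8   0.27]
```

Gripped (21 mm). Carrying the pin to the +x side of the staple and turning it so the shaft points along case −x.

Call:
{"name": "drive_tool", "arguments": {"series": [[[0,0,0.03,0,0,0,255],[0,0,0.08,0,0,0.17,255],[0.015,-0.02,0.09,0,0,0.35,255],[0.035,-0.045,0.09,0,0,0.53,255],[0.055,-0.07,0.09,0,0,0.71,255],[0.075,-0.095,0.09,0,0,0.89,255],[0.095,-0.12,0.09,0,0,1.07,255],[0.117,-0.1467,0.09,0,0,1.25,255]]]}}

```text
time: 40.25
eef_pos: [0.6145, 0.0183, 0.1559]
tool_rot: [-0.0, 0.142, 0.99, 0.0]
wrist_force: [-0.0, 0.5, -0.5]
grip_width: 0.24
gripper_force: 41.4
```

Call:
{"name": "drive_tool", "arguments": {"series": [[[0,0,-0.01,0,0,0.174,255],[0,0,-0.03,0,0,0.174,255],[0,0,-0.05,0,0,0.174,255],[0,0,-0.05,0,0,0.174,255],[0,0,-0.05,0,0,0.174,255]]]}}

```text
time: 40.88
eef_pos: [0.6146, 0.019, 0.1068]
tool_rot: [0.0, 0.058, 0.998, 0.0]
wrist_force: [0.5, -1.2, 0.2]
grip_width: 0.243
gripper_force: 41.4
```

```bash
python3 - <<'E'
from cs import *
st()
im,d,K,T=snap('wrist','w17.png'); np.savez('w17.npz',im=im,d=d,K=K,T=T)
w=cloud(d,K,T); p=w[...,:2]-M; cx=p@X; cy=p@Y; z=w[...,2]
m=(cx>.04)&(cx<.07)&(abs(cy+.03)<.02)&(z>.058)&(z<.08); print('staple',m.sum(),[np.percentile(a[m],[3,50,97]).round(4) for a in(cx,cy,z)] if m.any() else '')
for a in np.arange(.065,.14,.01):
    k=(abs(cx-a)<.005)&(abs(cy+.03)<.025)&(z>.085)&(z<.13); print(round(a,3),k.sum(),[np.percentile(q[k],[5,50,95]).round(4) for q in(cy,z)] if k.sum()>5 else '')
E
```

```text
t 40.875 eef [0.6146 0.019  0.1068] case 0.1396 -0.0299 closeang 83.3 F [ 0.5 -1.2  0.2] w 0.243 gf 41.4 j [ 0.01  0.49  1.66  0.    0.99 -1.44]
staple 673 [array([0.0531, 0.0551, 0.0575]), array([-0.0409, -0.0296, -0.0186]), array([0.0682, 0.0697, 0.0712])]
0.065 0 
0.075 243 [array([-0.0338, -0.0312, -0.0283]), array([0.0983, 0.1002, 0.1018])]
0.085 586 [array([-0.0346, -0.0312, -0.0275]), array([0.0987, 0.1013, 0.1028])]
0.095 521 [array([-0.0346, -0.0312, -0.0278]), array([0.0992, 0.1014, 0.1028])]
0.105 493 [array([-0.0343, -0.0308, -0.0277]), array([0.0992, 0.1013, 0.1028])]
0.115 1206 [array([-0.0398, -0.031 , -0.0222]), array([0.092 , 0.1016, 0.108 ])]
0.125 2985 [array([-0.0468, -0.0312, -0.0152]), array([0.1022, 0.1094, 0.1278])]
0.135 2581 [array([-0.0536, -0.0308, -0.0084]), array([0.1061, 0.1097, 0.126 ])]
```

View pics/w17.png

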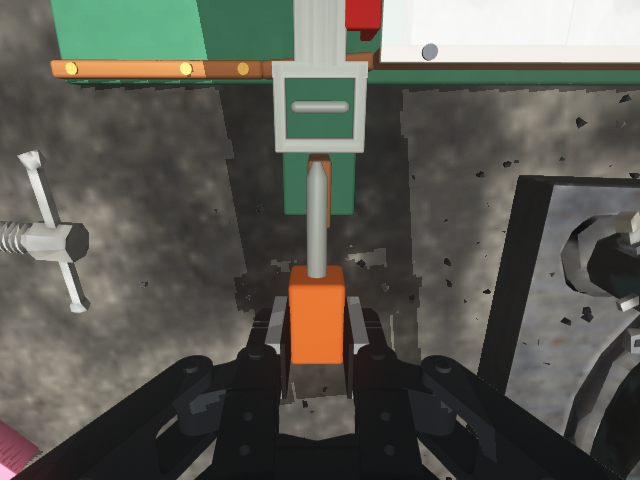

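The pin is aligned, tip just outside the staple. The shaft is at case y −31.1 mm and the loop centre at −29.7 mm, so I shift 1.4 mm, lower to loop height and insert.

Call:
{"name": "drive_tool", "arguments": {"series": [[[0.0002,0.0014,-0.015,0,0,0,255],[0.0002,0.0014,-0.03,0,0,0,255],[0.0002,0.0014,-0.038,0,0,0,255],[0.0002,0.0014,-0.0403,0,0,0,255],[0.0002,0.0014,-0.0403,0,0,0,255],[0.0002,0.0014,-0.0403,0,0,0,255]]]}}

```text
time: 41.68
eef_pos: [0.6148, 0.0203, 0.0664]
tool_rot: [0.0, 0.058, 0.998, 0.0]
wrist_force: [0.4, 0.4, -0.8]
grip_width: 0.246
gripper_force: 41.4
```

```bash
python3 -c "
from cs import *
st()"
```

```text
t 41.675 eef [0.6148 0.0203 0.0664] case 0.1396 -0.0286 closeang 83.3 F [ 0.4  0.4 -0.8] w 0.246 gf 41.4 j [ 0.01  0.53  1.7   0.    0.91 -1.44]
```

Call:
{"name": "drive_tool", "arguments": {"series": [[[-0.006,0.0007,0,0,0,0,255],[-0.012,0.0014,0,0,0,0,255],[-0.018,0.0021,0,0,0,0,255],[-0.024,0.0028,0,0,0,0,255],[-0.03,0.0035,0,0,0,0,255],[-0.035,0.0041,0,0,0,0,255],[-0.039,0.0046,0,0,0,0,255],[-0.04,0.0047,0,0,0,0,255]]]}}

```text
time: 42.68
eef_pos: [0.5742, 0.025, 0.066]
tool_rot: [-0.0, 0.058, 0.998, 0.0]
wrist_force: [-0.6, -0.2, -0.2]
grip_width: 0.243
gripper_force: 41.4
```

Call:
{"name": "drive_tool", "arguments": {"series": [[[-0.001,0.0001,0,0,0,0,255],[-0.002,0.0002,0,0,0,0,255],[-0.002,0.0002,0,0,0,0,255]]]}}

```text
time: 43.05
eef_pos: [0.5725, 0.0252, 0.0659]
tool_rot: [-0.0, 0.058, 0.998, 0.0]
wrist_force: [0.6, 0.3, -0.2]
grip_width: 0.241
gripper_force: 41.4
```

```bash
cat > pinx.py <<'E'
from cs import *
st()
im,d,K,T=snap('wrist'); w=cloud(d,K,T); p=w[...,:2]-M; cx=p@X; cy=p@Y; z=w[...,2]
H,S,V=cv2.split(cv2.cvtColor(im,cv2.COLOR_BGR2HSV)); m=(H>5)&(H<25)&(S>140)&(V>100)&(z>.0655)&(z<.072)&(abs(cy+.03)<.02)&(cx>.06)&(cx<.14)
print('grip',m.sum(),[np.percentile(a[m],[1,50,99]).round(4) for a in(cx,cy,z)])
k=(cx>.005)&(cx<.05)&(abs(cy+.03)<.012)&(z>.0555)&(z<.066); print('shaft beyond',k.sum(),[np.percentile(a[k],[2,50,98]).round(4) for a in(cx,cy,z)] if k.any() else '')
E
python3 pinx.py
```

```text
t 43.05 eef [0.5725 0.0252 0.0659] case 0.097 -0.0287 closeang 83.3 F [ 0.6  0.3 -0.2] w 0.241 gf 41.4 j [ 0.02  0.48  1.8   0.    0.86 -1.43]
grip 4323 [array([0.0767, 0.0925, 0.1116]), array([-0.0401, -0.03  , -0.0195]), array([0.0662, 0.0681, 0.0694])]
shaft beyond 964 [array([0.0324, 0.0413, 0.0497]), array([-0.0337, -0.03  , -0.0262]), array([0.0572, 0.0602, 0.062 ])]
```

The shaft is through the loop and the grip front is at about 76.7 mm (home is 76). Nudging until contact.

Call:
{"name": "drive_tool", "arguments": {"series": [[[-0.0008,0.0001,0,0,0,0,255],[-0.0008,0.0001,0,0,0,0,255]]]}}

```text
time: 43.35
eef_pos: [0.5719, 0.0253, 0.066]
tool_rot: [0.0, 0.058, 0.998, 0.0]
wrist_force: [1.1, 0.5, -0.5]
grip_width: 0.247
gripper_force: 41.4
```

Call:
{"name": "drive_tool", "arguments": {"series": [[[-0.0008,0.0001,0,0,0,0,255],[-0.0008,0.0001,0,0,0,0,255]]]}}

```text
time: 43.6
eef_pos: [0.5718, 0.0253, 0.0662]
tool_rot: [0.001, 0.058, 0.998, 0.0]
wrist_force: [2.9, -1.2, -2.2]
grip_width: 0.246
gripper_force: 41.3
```

Call:
{"name": "drive_tool", "arguments": {"series": [[[-0.0008,0.0001,0,0,0,0,255],[-0.0008,0.0001,0,0,0,0,255]]]}}

```text
time: 43.85
eef_pos: [0.5717, 0.0254, 0.0664]
tool_rot: [0.002, 0.058, 0.998, 0.0]
wrist_force: [5.3, -1.8, -1.9]
grip_width: 0.244
gripper_force: 41.3
```

```bash
python3 pinx.py
```

```text
t 43.85 eef [0.5717 0.0254 0.0664] case 0.0962 -0.0286 closeang 83.3 F [ 5.3 -1.8 -1.9] w 0.244 gf 41.3 j [ 0.02  0.48  1.81 -0.    0.85 -1.43]
grip 4354 [array([0.076 , 0.0917, 0.1108]), array([-0.0401, -0.0299, -0.0195]), array([0.0662, 0.0686, 0.0699])]
shaft beyond 999 [array([0.0317, 0.041 , 0.0496]), array([-0.0337, -0.0299, -0.0262]), array([0.0573, 0.0604, 0.0623])]
```

Home: the front is at 76.0 mm with 5 N of contact. Easing off, releasing and rising.

Call:
{"name": "drive_tool", "arguments": {"series": [[[0.0012,-0.0001,-0.0005,0,0,0,255],[0.0012,-0.0001,-0.0005,0,0,0,160],[0.0012,-0.0001,-0.0005,0,0,0,120],[0.0012,-0.0001,-0.0005,0,0,0,100],[0.0012,-0.0001,0.01,0,0,0,100],[0.0012,-0.0001,0.04,0,0,0,100],[0.0012,-0.0001,0.09,0,0,0,100],[0.0012,-0.0001,0.14,0,0,0,100]]]}}

```text
time: 44.9
eef_pos: [0.571, 0.0254, 0.208]
tool_rot: [0.0, 0.058, 0.998, 0.0]
wrist_force: [0.0, -0.0, -0.4]
grip_width: 0.607
gripper_force: 0.0
```

Call:
{"name": "drive_tool", "arguments": {"series": [[[0,0,0.02,0,0,0,100],[0,0,0.04,0,0,0,100],[0,0,0.04,0,0,0,100]]]}}

```text
time: 45.28
eef_pos: [0.5719, 0.0254, 0.2481]
tool_rot: [0.002, 0.058, 0.998, 0.0]
wrist_force: [-1.2, -0.0, -0.8]
grip_width: 0.606
gripper_force: 0.0
```

```bash
python3 pinx.py; python3 - <<'E'
from cs import *
look('top','t18'); d=np.load('wrist6.npz')
im,dd,K,T=snap('side','s18.png'); w=cloud(dd,K,T); p=w[...,:2]-M; cx=p@X; cy=p@Y
k=(cx>-.03)&(cx<.04)&(abs(cy+.03)<.01); print('hasp z',np.nanpercentile(w[...,2][k],[10,50,90]).round(4))
# mat extent (from earlier wrist view) vs stick
im,K,T=d['im'],d['K'],d['T']
for u,v in((278,84),(406,90),(380,314),(275,310)): print('mat',ray(K,T,u,v,.003).round(3))
E
```

```text
t 45.275 eef [0.5719 0.0254 0.2481] case 0.0964 -0.0285 closeang 83.3 F [-1.2 -0.  -0.8] w 0.606 gf 0.0 j [ 0.02  0.31  1.56  0.    1.26 -1.43]
grip 1018 [array([0.0765, 0.0934, 0.1114]), array([-0.0403, -0.03  , -0.0197]), array([0.0662, 0.068 , 0.0697])]
shaft beyond 196 [array([0.0323, 0.0411, 0.0499]), array([-0.0334, -0.03  , -0.0267]), array([0.0579, 0.0603, 0.0622])]
t18.npz
white ([284.0, 405.0], 0.1103, 0.1325, 0.0817, 0.0466, 179.6)
white ([34.0, 283.0], 0.4181, 0.8329, 0.0734, 0.047, 107.1)
white ([160.0, 265.0], 0.4774, 0.4888, 0.0605, 0.0443, 1.6)
white ([488.0, 111.0], 0.9304, -0.4103, 0.0755, 0.0315, 91.3)
orange ([428.0, 311.0], 0.3657, -0.2604, 0.1548, 0.0351, 91.6)
stick ([432.0, 316.0], 0.3586, -0.2656, 0.1586, 0.0396, 86.9)
redtip ([402.0, 314.0], 0.3634, -0.1825, 0.0352, 0.0027, 0.8)
redtip ([317.0, 269.0], 0.4782, 0.0548, 0.04, 0.0132, 173.4)
hasp z [0.0472 0.0499 0.0531]
mat [ 0.347 -0.145  0.003]
mat [ 0.455 -0.163  0.003]
mat [ 0.42  -0.377  0.003]
mat [ 0.312 -0.36   0.003]
```

The grip front is at about 76 mm with the shaft through the loop, the hasp is level at 50 mm, and the stick lies wholly on its mat. Nothing touches the robot, so I'm handing in.

```bash
python3 -c "
from cell import ctrl
print(ctrl.job_done())"
```

```text
the job is handed in; nothing more can be done
None
```

I put two blocks away in the case, shut and pinned the hasp, left the push stick on its mat, and handed the job in at about 45 s with no verdict shown; I left a third, greyish block about 0.93 m out (beyond the arm's reach) as a look-alike, which is the main uncertainty.

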